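# Square up a brake pad in the corner stop and fit it to the caliper

## Robot

A 6-joint arm with a two-finger parallel gripper is mounted at the origin on the work surface. World frame = base frame: x ahead of the robot, y to its left, z up, the work surface at z = 0. Lengths are in m, angles in rad, forces in N, time in s.
With the tool pointing down it reaches from about 0.35 to 0.975 m from the base axis. Payload 4.9 kg.
Tool frame: the origin (TCP) lies on the centre line of the jaws, within the pads' length; the fingertips stand manip.tcp_to_tips ahead of it and the grasp point (between the pads) lies 11 mm behind it (manip.tcp_to_tips is the distance from the TCP to the fingertips, in m); x points along the fingers, y is the direction in which the jaws open and shut, and the axes are right-handed (so a half turn about x gives the same grasp; the last joint's range is limited). The gripper opens to 85 mm and grips with 20 to 120 N. Pads are 22 mm wide; open, the fingers measure 114 mm over their backs; the gripper's body (76 mm by 85 mm) begins 54 mm behind the grasp point. The pads swing forward as they close: fully open they stand 13 mm farther back than shut.
Start: joints at [1.209, 0.053, 1.613, -0, 1.476, -0.119], TCP at [0.15, 0.607, 0.239] pointing down, gripper open.
Joint ranges: [-3.01, 3.01], [-1.01, 2.22], [0.06, 2.58], [-1.02, 4.17], [0.09, 2.62], [-3.14, 3.14]. Speed limits (rad/s): [2.57, 2.57, 3.14, 3.14, 3.14, 3.14].

## Interface

Orientations are given as a unit quaternion [w, x, y, z].
In Python, from plant import status, imaging, workorder, manip gives the robot as it stands.
- The arm moves only by the tool carry_out, never from a script. Its argument "moves" is one flat list of numbers, 5 for each row, row after row: the opening, from 0 (shut) to 1 (fully open), then the shift along the tool's x, y, z in cm, then the turn about the tool's x in rad. In form: [claw, tx, ty, tz, twist, claw, tx, ty, tz, twist, ...]. A call has 1 to 12 rows; each row is the pose to reach, as a shift and turn from the pose commanded when the call began, along the tool's axes at that moment; what a row does not reach only later rows make up. A row lasts 1/12 s, in which the tool goes at most 41.7 mm and 7.16 degrees, less where a joint would pass 70% of its speed; a pose out of reach is approached as far as the arm can. A call with a gripper value outside its range is refused whole. The fingers move at their own pace and stop on an object; the grip force is fixed at half the most. Time passes only in rows, so rows that repeat a pose let the fingers close. It gives the time, the measured TCP pose, the force and the opening at its end, in the units of the state.
- status.state(): the state, without advancing time (a new reading comes with each control period).
- imaging.grab_frame(name): name is "scene" or "top"; returns the picture (480x640x3 uint8, red, green, blue); there is no depth.
- imaging.camera_info(name): a dict with "K" (3x3 intrinsics, pixels), "R" (3x3) and "t" (3): a world point X has camera coordinates R X + t. Camera axes: x right, y down, z forward; pixel columns grow to the right and rows downward; lengths in m; the calibration is good to about 2 mm. A picture is of the moment at which its call begins. camera_info takes no time and is no camera call.
- workorder.job_done(): hands the job in, once; it reports no verdict.
The state is a dict: "time": time; "joint_pos": joint angles; "joint_vel": joint speeds; "joint_efforts": joint torques, N m; "tool_pos": TCP position; "tool_rot": TCP orientation; "contact_force": force on the tool from outside, world axes, zero at the start; "ft_torque": the same for the moment, N m; "gripper_width": opening from 0.0 (shut) to 1.0 (fully open).
Only numpy, scipy, OpenCV 4.12 (cv2) and the standard library are available. Lean on these libraries where they do the work, as an engineer would, in place of code of your own. Each camera call takes 0.05 s, during which the arm holds its last target.

## Task

Work the new green-backed brake pad out from the row of pads, slide it fully home into the steel corner stop, a long side flush on the long fence and an end flush on the short fence, and let go of it there. Then grip it across its middle, lift it, lower it lining up into the seat of the caliper until it rests flat on both pistons, and only then let go. The two worn pads may be nudged aside a little (up to 4 cm); leave everything else on the bench alone.

Things in the scene. Friction and masses are not known exactly. Their poses are not given: they have to be found in the camera images.
- new_pad: New brake pad, flat, lining up: green backing plate 84 (x) by 40 (y) by 5 mm; on its middle 56 mm a black lining of full width, 12 mm high in all; about 140 g. Origin: centre of underside, z up. Starts in a row of three pads side by side, long sides 2.5 mm apart, in any place of the row; the bench beyond the row's short ends is free, so it can be pushed out by its end.
- worn_pad_a: Worn brake pad lying flat: rust-brown backing plate 84 (x) by 40 (y) by 5 mm, thin grey lining (2 mm) on its middle 56 mm, 7 mm high in all, about 140 g. Origin: centre of its underside; x along its length. May be nudged aside up to 40 mm, no more. The row starts on a white painted patch level with the bench.
- worn_pad_b: Worn brake pad lying flat: rust-brown backing plate 84 (x) by 40 (y) by 5 mm, thin grey lining (2 mm) on its middle 56 mm, 7 mm high in all, about 140 g. Origin: centre of its underside; x along its length. May be nudged aside up to 40 mm, no more. The row starts on a white painted patch level with the bench.
- corner: Steel corner stop fixed on a yellow patch level with the bench; fences 14 mm high. Origin: inner corner at bench level. The long fence's face runs along +x (y = 0): two blocks 12 mm thick, x = -14 to 20 and 64 to 90 mm; the gap between and 50 mm behind it are free for a finger. The short fence's face (x = 0) runs along +y to 40 mm, 14 mm thick. Open bench: +x, +y side.
- home (a point): Where the middle of the pad's underside is when fully home in the corner stop, a long side on the long fence and an end on the short fence: 42 mm in x, 20 mm in y from the inner corner, at bench level, opposite the middle of the finger gap. Axes as the corner stop's: the pad's length lies along x (either end first).
- caliper: Half a brake caliper fixed to the bench, open side up: dark base 150 (x) by 66 mm, 12 mm high; two aluminium pistons (32 mm discs 42 mm apart along x), tops 22 mm up; at each end a red U-shaped abutment 38 mm high. The seat inside is 89 (x) by 45 mm (y); 36 mm high cheeks close only the last 12.5 mm of its long sides, the middle 64 mm is open for fingers. Origin: centre of underside.
- seat (a point): Centre of the pad's seat in the caliper, on the piston faces, 22 mm above the bench: where the middle of the pad's underside belongs. Axes as the caliper's: pad's length along x, either end to either side.
- grease_tin: Bystander: closed blue grease tin, upright cylinder 64 mm diameter, 45 mm high. Origin: centre of its underside. To be left alone.
- spray_can: Bystander: white and orange can, upright, 60 mm diameter, 180 mm high. Origin: centre of its underside. To be left alone.
- fluid_bottle: Bystander: grey bottle with yellow cap, upright, 64 mm diameter, 160 mm high. Origin: centre of its underside. To be left alone.
- wrench: Bystander: steel wrench 170 mm long lying flat along its x axis. Origin: centre of its underside. To be left alone.
- bearing: Bystander: steel bearing ring lying flat, 52 mm diameter, 15 mm high. Origin: centre of its underside. To be left alone.
- socket: Bystander: dark steel wrench socket standing upright, 26 mm diameter, 38 mm high. Origin: centre of its underside. To be left alone.

How it is judged:
By the outcome, as a careful person would: the job done as asked, in the order asked, and still so for the second after the job is handed in, with the robot touching nothing.
It also fails if it takes over 62 s, if anything falls off the work surface, if the arm or the gripper's body presses on something with over 40 N, if the wrist force passes 120 N, or if a joint passes its speed limit or range.

## Working session

There is one attempt and no reset: what is moved stays moved. The work goes in short steps, Python scripts to look and compute and a tool call to move; the robot and the scene stay as the last step left them, time stands still between calls to the robot, and variables do not carry over. Pictures are saved under pics/ and viewed, and the job is handed in when it is done.

Besides the shell and the picture viewer there is one more tool, called after ">>>" in YAML: its name, and indented under it one key for each argument. carry_out: Moves the arm, as the interface text tells. Its arguments: {"type":"object","properties":{"moves":{"type":"array","items":{"type":"number"}}},"required":["moves"]}

```bash
mkdir -p pics; ls; python3 - <<'E'
from plant import status, imaging, workorder, manip
import cv2
print(status.state()); print(manip.tcp_to_tips, [a for a in dir(manip) if a[0]!='_'])
for n in ("scene","top"):
    im=imaging.grab_frame(n); cv2.imwrite(f"pics/{n}0.png",im[:,:,::-1]); print(imaging.camera_info(n))
E
```

```text
pics
{'time': 0.0, 'joint_pos': array([ 1.20902623e+00,  5.33883432e-02,  1.61430727e+00,  7.23484317e-07,
        1.47602449e+00, -1.19037849e-01]), 'joint_vel': array([-0.00088845,  0.00083585, -0.00022222,  0.00179081, -0.0002694 ,
       -0.00020085]), 'joint_efforts': array([ 2.62727852e-03, -3.93672502e+01, -3.70187473e+01,  5.53565189e-05,
        6.78362310e-03,  1.02606222e-06]), 'tool_pos': array([0.15002406, 0.60608956, 0.23803557]), 'tool_rot': array([ 0.70172569,  0.08487778,  0.70208436, -0.08633873]), 'contact_force': array([ 0.29539038,  0.67908904, -0.75928034]), 'ft_torque': array([-0.01060342,  0.00451779, -0.00278212]), 'gripper_width': 1.0023648282778537}
0.008 ['IKError', 'tcp_to_tips']
{'K': array([[541.0769504 ,   0.        , 316.5444436 ],
       [  0.        , 541.0769504 , 244.20693657],
       [  0.        ,   0.        ,   1.        ]]), 'R': array([[ 0.86895064,  0.49466255,  0.01528859],
       [ 0.28519722, -0.47526755, -0.83233605],
       [-0.40445931,  0.72761921, -0.55406043]]), 't': array([-0.51366275, -0.10287313,  1.27608619])}
{'K': array([[531.01428311,   0.        , 321.77138096],
       [  0.        , 531.01428311, 241.00988832],
       [  0.        ,   0.        ,   1.        ]]), 'R': array([[-0.01969823, -0.99978432, -0.0065796 ],
       [-0.99259802,  0.02034459, -0.11973   ],
       [ 0.11983804,  0.00417243, -0.99278469]]), 't': array([0.02182568, 0.58885152, 0.92992682])}
```

View pics/scene0.png

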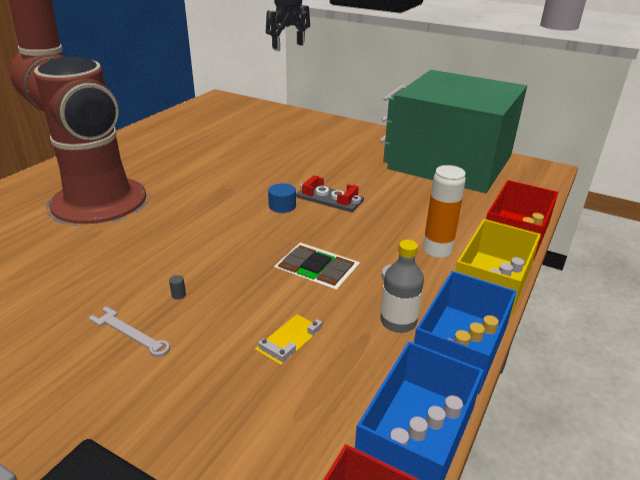

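View pics/top0.png

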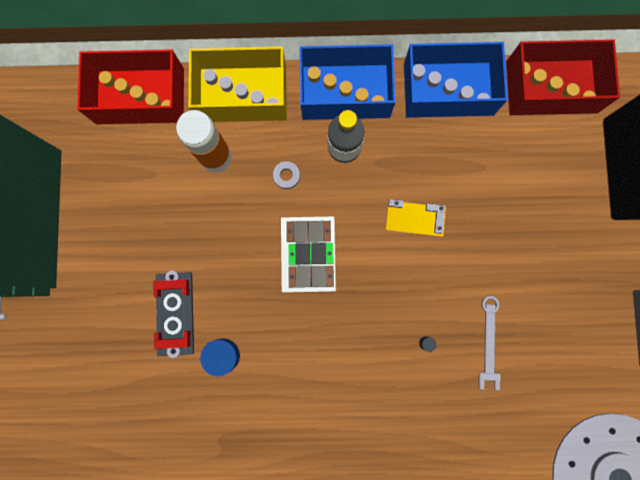

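The new pad (green) is in the middle of the row at top px (310,254). The corner is at about (433,208), its long fence on the far side and its short fence on the right. The caliper is at (173,314) and the tin at (220,357). Next I'll measure them.

```bash
cat > h.py <<'E'
from plant import status, imaging, workorder, manip
import cv2, numpy as np
from scipy.spatial.transform import Rotation as Ro
def cast(name,uv,z):
    c=imaging.camera_info(name);K,R,t=c['K'],c['R'],np.array(c['t'])
    C=-R.T@t; d=R.T@np.linalg.inv(K)@np.array([uv[0],uv[1],1.0]); return C+d*(z-C[2])/d[2]
def proj(name,X):
    c=imaging.camera_info(name);p=c['K']@(c['R']@np.array(X)+c['t']);return p[:2]/p[2]
def tri(uvs):
    A=np.zeros((3,3));b=np.zeros(3)
    for n,uv in uvs.items():
        c=imaging.camera_info(n);R=c['R'];C=-R.T@c['t'];d=R.T@np.linalg.inv(c['K'])@np.array([*uv,1.0]);d/=np.linalg.norm(d)
        P=np.eye(3)-np.outer(d,d);A+=P;b+=P@C
    return np.linalg.solve(A,b)
def crop(im,x,y,w,h,s,fn): cv2.imwrite(fn,cv2.resize(im[y:y+h,x:x+w,::-1],None,fx=s,fy=s,interpolation=cv2.INTER_CUBIC))
E
python3 - <<'E'
from h import *
im=cv2.imread('pics/top0.png')[:,:,::-1]; sc=cv2.imread('pics/scene0.png')[:,:,::-1]
crop(im,270,180,190,130,4,'pics/c1.png'); crop(im,140,260,110,130,5,'pics/c2.png'); 
crop(sc,250,160,130,210,3,'pics/c3.png')
def masks(m,mn,z,cam):
    n,l,s,c=cv2.connectedComponentsWithStats(m.astype(np.uint8))
    for i in range(1,n):
        if s[i,4]>25:
            pts=np.argwhere(l==i)[:,::-1].astype(np.float32); r=cv2.minAreaRect(pts)
            print(mn,cam,s[i],c[i].round(1),cast(cam,c[i],z).round(4),r)
for cam,I in(('top',im),('scene',sc)):
    r,g,b=[I[...,k].astype(int) for k in range(3)]
    masks((g>120)&(r<90)&(b<90),'green',.005,cam)
    masks((r>150)&(g>140)&(b<60),'yellow',0,cam)
    masks((r>225)&(g>225)&(b>225),'white',0,cam)
    masks((r>140)&(g<50)&(b<50),'red',.038,cam)
E
```

```text
green top [289 244   7  20 130] [292.  253.6] [0.5702 0.0662 0.005 ] ((292.0, 253.5), (19.0, 6.0), 90.0)
green top [310 244   2  20  40] [310.5 253.5] [0.5697 0.0317 0.005 ] ((310.5, 253.5), (19.0, 1.0), 90.0)
green top [326 244   7  20 118] [328.8 253.3] [ 0.5694 -0.0025  0.005 ] ((329.0, 253.5), (19.0, 6.0), 90.0)
yellow top [ 188   47   96   61 2739] [240.7  83.8] [0.9066 0.1627 0.    ] ((235.27639770507812, 76.93830871582031), (58.14120101928711, 95.82079315185547), 88.72696685791016)
yellow top [339 110  18  17 239] [347.3 118.4] [ 0.8318 -0.0442  0.    ] ((347.5, 118.0), (16.0, 17.0), 90.0)
yellow top [ 386  202   58   35 1304] [411.3 219.4] [ 0.6311 -0.1601  0.    ] ((415.62188720703125, 218.1102294921875), (58.03801345825195, 30.031517028808594), 6.581944942474365)
white top [181 111  29  12 116] [195.2 115. ] [0.8452 0.2512 0.    ] ((195.75094604492188, 115.2948226928711), (28.44292640686035, 8.543424606323242), 10.12467098236084)
white top [281 217  54  74 737] [299.  253.6] [0.5705 0.0535 0.    ] ((307.50628662109375, 253.8453369140625), (73.11518859863281, 52.318622589111
[... 1681 characters left out ...]
   0.    ] ((268.34613037109375, 355.7307434082031), (30.785863876342773, 3.60555100440979), 33.6900634765625)
red scene [303 176  20  12  84] [310.9 181.2] [0.4142 0.2823 0.038 ] ((312.4024353027344, 181.3780517578125), (8.277210235595703, 19.209373474121094), 51.34019470214844)
red scene [488 180  70  48 474] [521.6 208. ] [0.8788 0.4133 0.038 ] ((522.7008056640625, 202.237060546875), (62.14725875854492, 38.17399597167969), 14.74356460571289)
red scene [338 185  20  12  94] [349.1 190.6] [0.514 0.287 0.038] ((347.5, 190.49998474121094), (8.485280990600586, 18.384775161743164), 45.0)
red scene [324 445  93  35 338] [363.8 462.8] [ 0.8498 -0.3383  0.038 ] ((370.0, 462.0), (92.0, 34.0), -0.0)
```

View pics/c1.png

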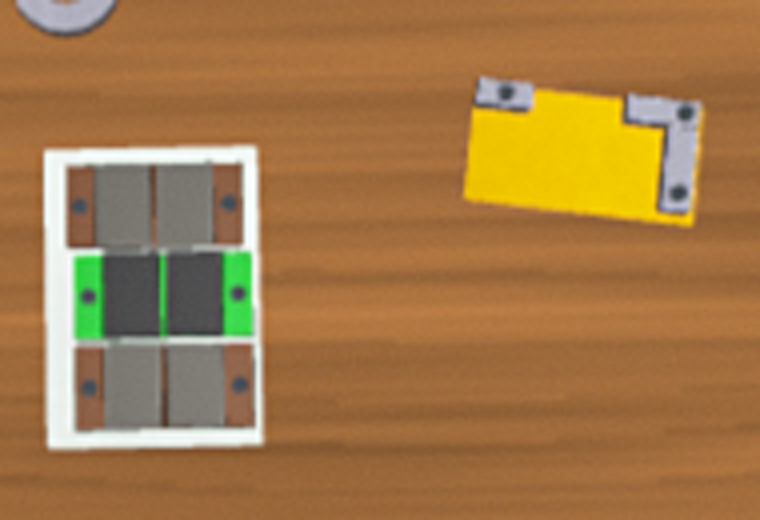

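View pics/c2.png

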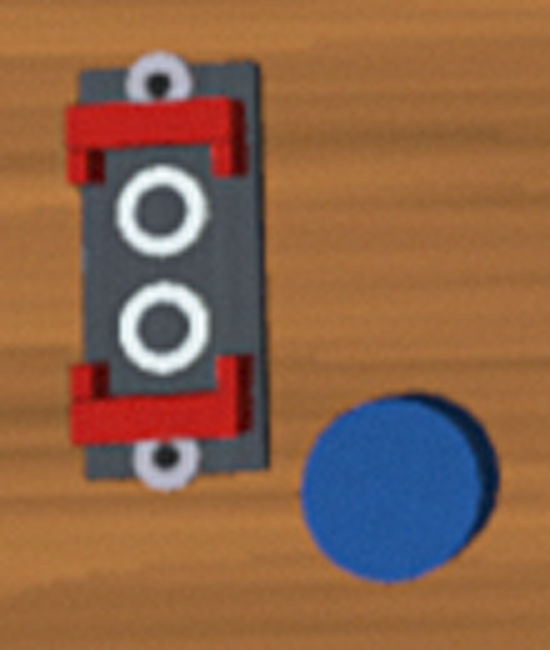

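View pics/c3.png

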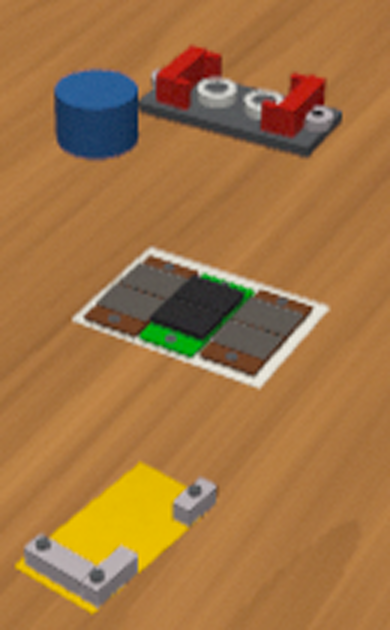

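```bash
python3 - <<'E'
from h import *
im=cv2.imread('pics/top0.png')[:,:,::-1]; sc=cv2.imread('pics/scene0.png')[:,:,::-1]
crop(im,384,195,64,44,12,'pics/d1.png'); crop(sc,250,308,80,56,10,'pics/d2.png')
for n in('top','scene'):
    c=imaging.camera_info(n); print((-c['R'].T@c['t']).round(3))
for nm,uv,z in(('bottle base',(345,155),0),('tin top',(219.5,356.5),.045),('bearing',(286,175),.015)):print(nm,cast('top',uv,z).round(3))
print('bottle cap',tri({'top':(347.5,119),'scene':(408,245)}).round(3))
E
```

```text
[0.473 0.006 0.994]
[ 0.992 -0.723  0.629]
bottle base [ 0.759 -0.038  0.   ]
tin top [0.387 0.194 0.045]
bearing [0.718 0.075 0.015]
bottle cap [ 0.773 -0.036  0.16 ]
```

View pics/d1.png

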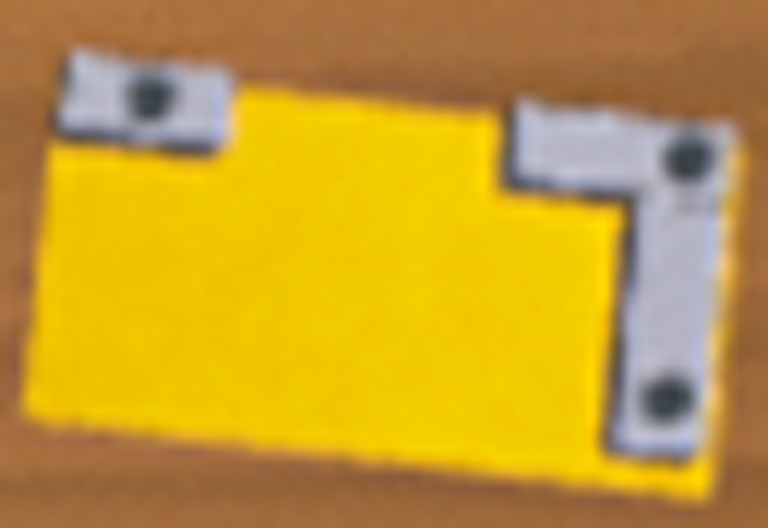

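View pics/d2.png

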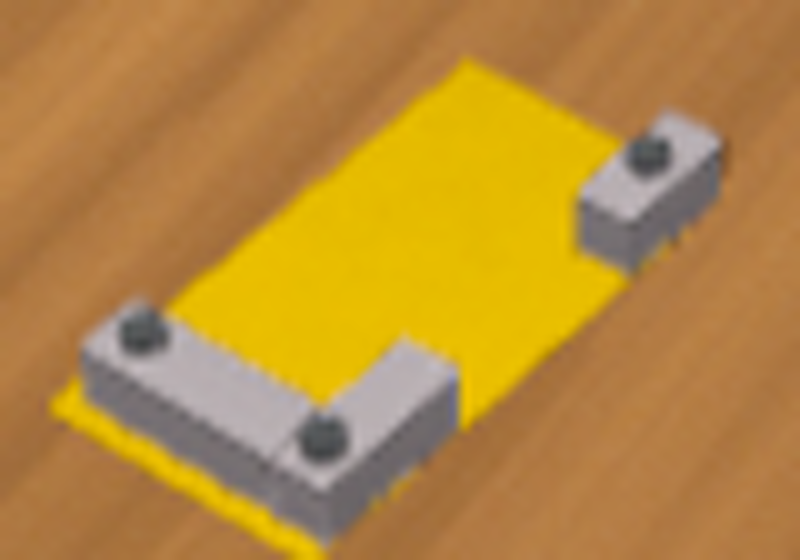

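```bash
python3 - <<'E'
from h import *
f1=lambda X,Y:(384+(X+.5)/12-.5,195+(Y+.5)/12-.5)
f2=lambda X,Y:(250+(X+.5)/10-.5,308+(Y+.5)/10-.5)
pt={'inner':(640,190),'Lleft':(62,128),'Lright':(215,143),'Rleft':(512,178),'shortend':(618,443)}
W={k:cast('top',f1(*v),.014) for k,v in pt.items()}
for k in W:print(k,W[k].round(4))
for k,v in {'inner':(325,400),'Rleft':(407,335),'Lright':(580,195),'shortend in':(165,312)}.items():print('scene',k,cast('scene',f2(*v),.014).round(4))
print('tri inner',tri({'top':f1(640,190),'scene':f2(325,400)}).round(4))
d=W['Lleft']-W['inner'];print('xaxis ang',np.degrees(np.arctan2(d[1],d[0])),np.linalg.norm(d))
d=W['inner']-W['shortend'];print('x ang via short',np.degrees(np.arctan2(d[0],-d[1])),np.linalg.norm(d))
# patch corners, patch edges
for k,v in {'BL':(22,412),'BR':(712,498)}.items():print(k,cast('top',f1(*v),0).round(4))
# caliper
g=lambda X,Y:(140+(X+.5)/5-.5,260+(Y+.5)/5-.5)
for k,v,z in(('p1',(162,211),.022),('p2',(164,327),.022),('lug1',(160,84),.012),('lug2',(166,458),.012)):print(k,cast('top',g(*v),z).round(4))
s=lambda X,Y:(250+(X+.5)/3-.5,160+(Y+.5)/3-.5)
for k,v in(('p2',(217,92)),('p1',(265,102))):print('scene',k,cast('scene',s(*v),.022).round(4))
q=lambda X,Y:(270+(X+.5)/4-.5,180+(Y+.5)/4-.5)
for k,v in(('rivL',(88,296)),('rivR',(238,293)),('endL',(75,297)),('endR',(253,293)),('wAL',(67,207)),('wAR',(243,204)),('wBL',(75,388)),('wBR',(255,386))):print(k,cast('top',q(*v),.005).round(4))
E
```

```text
inner [ 0.645  -0.2061  0.014 ]
Lleft [ 0.6567 -0.1166  0.014 ]
Lright [ 0.6538 -0.1403  0.014 ]
Rleft [ 0.6473 -0.1863  0.014 ]
shortend [ 0.6053 -0.2009  0.014 ]
scene inner [ 0.6425 -0.2017  0.014 ]
scene Rleft [ 0.6459 -0.1826  0.014 ]
scene Lright [ 0.6532 -0.1397  0.014 ]
scene shortend in [ 0.6093 -0.198   0.014 ]
tri inner [ 0.6445 -0.2052  0.0179]
xaxis ang 82.56875687366687 0.09034776640108515
x ang via short 82.5068381634897 0.04001910949030285
BL [ 0.6141 -0.1104  0.    ]
BR [ 0.5982 -0.2182  0.    ]
p1 [0.4849 0.285  0.022 ]
p2 [0.4431 0.2837 0.022 ]
lug1 [0.5317 0.2893 0.012 ]
lug2 [0.3956 0.2852 0.012 ]
scene p2 [0.4451 0.2822 0.022 ]
scene p1 [0.4855 0.2872 0.022 ]
rivL [0.5702 0.067  0.005 ]
rivR [ 0.5702 -0.0032  0.005 ]
endL [0.5699 0.0731 0.005 ]
endR [ 0.5701 -0.0102  0.005 ]
wAL [0.6125 0.0763 0.005 ]
wAR [ 0.6122 -0.0064  0.005 ]
wBL [0.5274 0.0736 0.005 ]
wBR [ 0.5266 -0.0102  0.005 ]
```

```bash
cat >> h.py <<'E'
def T():
    s=status.state(); q=s['tool_rot']; return s,np.array(s['tool_pos']),Ro.from_quat([q[1],q[2],q[3],q[0]]).as_matrix()
def go(target,yaw=None):
    "yaw: world angle (deg) wanted for the tool y axis (mod 180)"
    s,p,R=T(); d=R.T@(np.array(target)-p)*100
    cy=np.degrees(np.arctan2(R[1,1],R[0,1])); tw=None
    if yaw is not None:
        dy=(yaw-cy+90)%180-90; tw=np.radians(dy)*np.sign(R[2,0])
    print('t',round(s['time'],2),'pos',p.round(4),'yaw',cy.round(2),'tilt',R[:,0].round(4),'F',np.round(s['contact_force'],1),'w',round(s['gripper_width'],3),'j6',round(s['joint_pos'][5],2))
    print('delta cm',d.round(2),'twist',None if tw is None else round(tw,3))
E
python3 - <<'E'
from h import *
print(T()[2].round(4))
go([.570,.105,.10],0)
E
```

```text
[[-7.000e-04  2.405e-01  9.707e-01]
 [-1.800e-03  9.707e-01 -2.405e-01]
 [-1.000e+00 -1.900e-03 -3.000e-04]]
t 0.1 pos [0.1501 0.6061 0.2382] yaw 76.09 tilt [-7.0e-04 -1.8e-03 -1.0e+00] F [-0.9  0.1 -0.2] w 1.003 j6 -0.12
delta cm [ 13.88 -38.52  52.82] twist 1.328
```

>>> carry_out:
  moves: [0,2,-38.5,52.8,1.328,0,2,-38.5,52.8,1.328,0,2,-38.5,52.8,1.328,0,2,-38.5,52.8,1.328,0,2,-38.5,52.8,1.328,0,2,-38.5,52.8,1.328,0,2,-38.5,52.8,1.328,0,2,-38.5,52.8,1.328,0,2,-38.5,52.8,1.328,0,2,-38.5,52.8,1.328,0,2,-38.5,52.8,1.328,0,2,-38.5,52.8,1.328]

```text
time: 1.1
tool_pos: [0.4721, 0.2218, 0.2236]
tool_rot: [-0.499, -0.501, -0.499, 0.501]
contact_force: [1.2, 0.5, 0.6]
gripper_width: -0.005
```

```bash
python3 -c "
from h import *
go([.570,.105,.06],0)"
```

```text
t 1.1 pos [0.4721 0.2218 0.2236] yaw -0.16 tilt [-3.e-04  0.e+00 -1.e+00] F [1.2 0.5 0.6] w -0.005 j6 0.3
delta cm [16.36  9.83 11.66] twist -0.003
```

>>> carry_out:
  moves: [0,0,9.8,11.7,0,0,0,9.8,11.7,0,0,0,9.8,11.7,0,0,0,9.8,11.7,0,0,16.4,9.8,11.7,0,0,16.4,9.8,11.7,0,0,16.4,9.8,11.7,0,0,16.4,9.8,11.7,0,0,16.4,9.8,11.7,0,0,16.4,9.8,11.7,0]

```text
time: 1.93
tool_pos: [0.5669, 0.1066, 0.0573]
tool_rot: [-0.498, -0.498, -0.502, 0.502]
contact_force: [-0.4, -1.0, 0.7]
gripper_width: 0.001
```

```bash
python3 -c "
from h import *
go([.570,.105,.0105],0)
im=imaging.grab_frame('top'); crop(im,230,170,160,120,5,'pics/e1.png')
sc=imaging.grab_frame('scene'); crop(sc,250,190,130,110,6,'pics/e2.png')"
```

```text
t 1.93 pos [0.5669 0.1066 0.0573] yaw -0.0 tilt [-6.8e-03 -4.0e-04 -1.0e+00] F [-0.4 -1.   0.7] w 0.001 j6 0.06
delta cm [4.68 0.34 0.16] twist -0.0
```

View pics/e1.png

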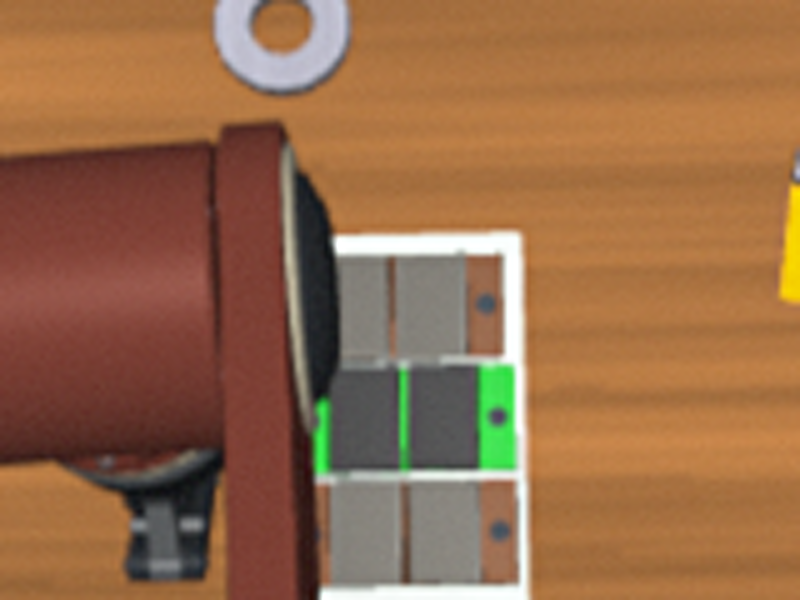

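View pics/e2.png

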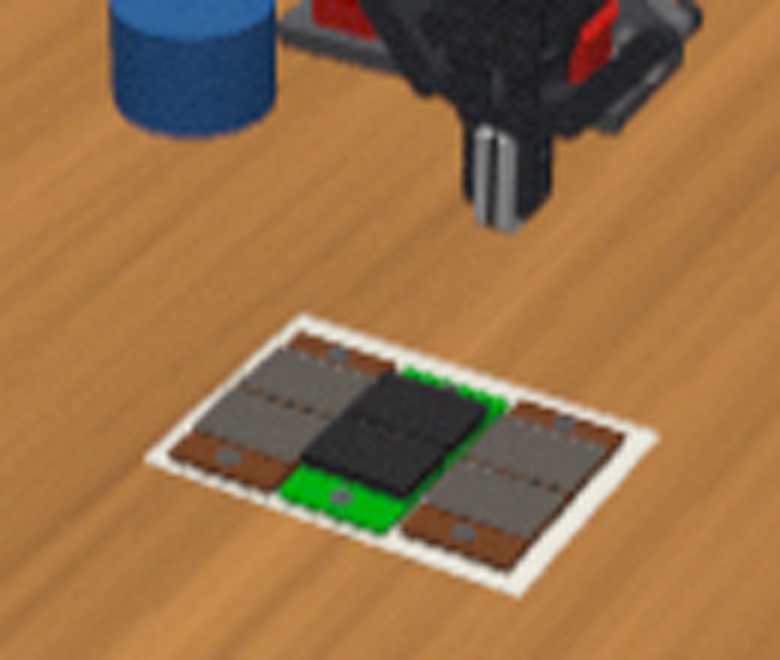

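The closed fingertips show in the scene picture beyond the row's far short end, at about crop px (500,225), in line with the new pad. Next I lower them.

>>> carry_out:
  moves: [0,3.5,0.3,0.1,0,0,3.5,0.3,0.1,0,0,3.5,0.3,0.1,0,0,4.5,0.3,0.1,0,0,4.5,0.3,0.1,0,0,4.5,0.3,0.1,0]

```text
time: 2.53
tool_pos: [0.5731, 0.1059, 0.0162]
tool_rot: [0.5, 0.5, 0.5, -0.5]
contact_force: [-0.7, -0.4, 0.5]
gripper_width: 0.0
```

```bash
python3 -c "
from h import *
go([.5702,.0835,.0100],0)"
```

```text
t 2.53 pos [0.5731 0.1059 0.0162] yaw 0.01 tilt [ 1.5e-03  1.0e-04 -1.0e+00] F [-0.7 -0.4  0.5] w 0.0 j6 0.05
delta cm [ 0.62 -0.29  2.24] twist 0.0
```

>>> carry_out:
  moves: [0,0.5,-0.3,0,0,0,0.5,-0.3,0,0,0,0.5,-0.3,0,0,0,0.5,-0.3,0,0]

```text
time: 2.87
tool_pos: [0.5694, 0.1058, 0.0101]
tool_rot: [0.5, 0.5, 0.5, -0.5]
contact_force: [0.6, -0.4, 0.5]
gripper_width: -0.001
```

```bash
python3 -c "
from h import *
go([.5702,-.02,.0100],0)"
```

```text
t 2.87 pos [0.5694 0.1058 0.0101] yaw 0.0 tilt [ 0. -0. -1.] F [ 0.6 -0.4  0.5] w -0.001 j6 0.06
delta cm [1.000e-02 8.000e-02 1.258e+01] twist 0.0
```

>>> carry_out:
  moves: [0,0,0.1,1.2,0,0,0,0.1,2.2,0,0,0,0.1,3,0,0,0,0.1,3.6,0,0,0,0.1,4.3,0,0,0,0.1,5.2,0,0,0,0.1,6.1,0,0,0,0.1,6.5,0,0,0,0.1,6.5,0]

```text
time: 3.62
tool_pos: [0.5705, 0.0395, 0.0101]
tool_rot: [-0.5, -0.5, -0.5, 0.5]
contact_force: [-0.1, 0.6, 0.1]
gripper_width: -0.001
```

```bash
python3 -c "
from h import *
go([.5702,-.02,.0100],0)
im=imaging.grab_frame('top'); crop(im,270,190,180,120,4,'pics/f1.png')
sc=imaging.grab_frame('scene'); crop(sc,240,210,130,110,6,'pics/f2.png')"
```

```text
t 3.62 pos [0.5705 0.0395 0.0101] yaw -0.06 tilt [ 1.e-04 -6.e-04 -1.e+00] F [-0.1  0.6  0.1] w -0.001 j6 -0.06
delta cm [ 0.01 -0.03  5.95] twist -0.001
```

View pics/f1.png

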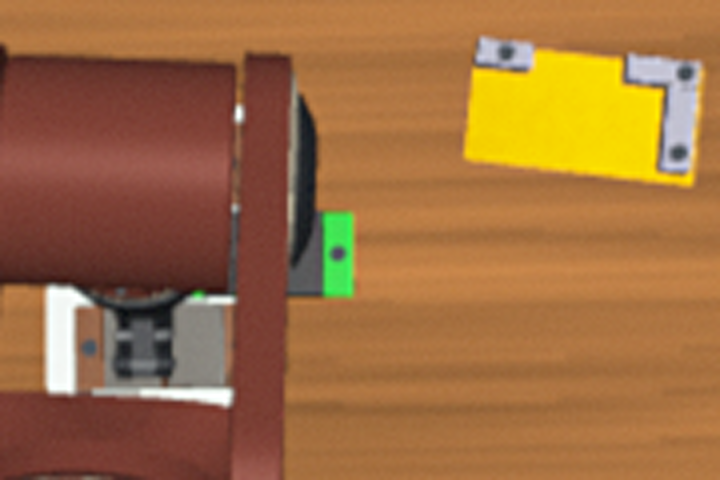

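View pics/f2.png

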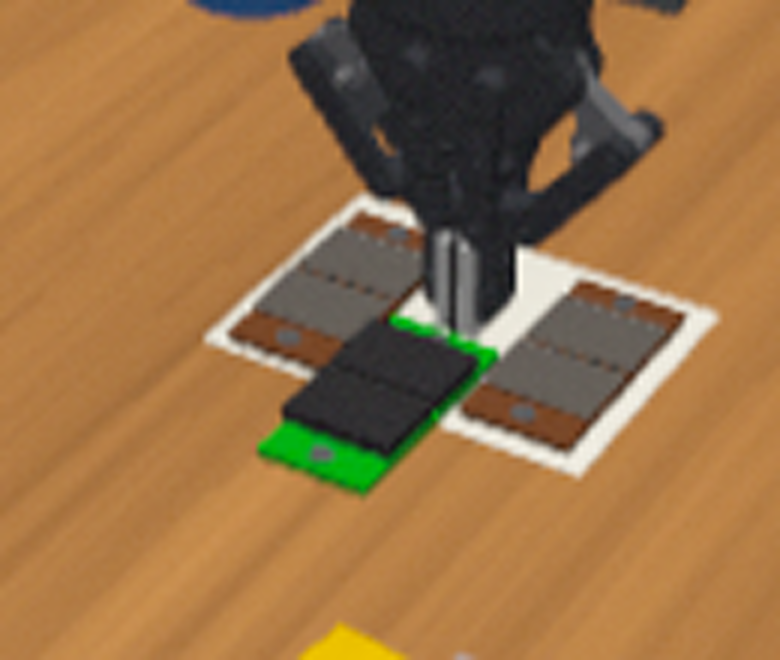

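The new pad is sliding straight out of the row, with its leading end at f1 px (353,254) and the worn pads unmoved. I'll keep pushing.

>>> carry_out:
  moves: [0,0,0,1,0,0,0,0,2,0,0,0,0,3,0,0,0,0,3.8,0,0,0,0,4.5,0,0,0,0,5.1,0,0,0,0,5.5,0,0,0,0,5.5,0,0,0,0,4.5,0,0,-6,0,4.5,0,0.5,-6,0,4.5,0,1,-6,0,4.5,0]

```text
time: 4.72
tool_pos: [0.5743, -0.0036, 0.0756]
tool_rot: [0.503, 0.502, 0.498, -0.498]
contact_force: [0.8, -0.8, 1.5]
gripper_width: 0.272
```

```bash
python3 -c "
from h import *
go([.5702,-.02,.0100],0)
im=imaging.grab_frame('top'); crop(im,270,190,180,120,4,'pics/g1.png')
sc=imaging.grab_frame('scene'); crop(sc,220,210,160,130,5,'pics/g2.png')"
```

```text
t 4.72 pos [ 0.5743 -0.0036  0.0756] yaw 0.06 tilt [ 0.0096 -0.0012 -1.    ] F [ 0.8 -0.8  1.5] w 0.272 j6 -0.14
delta cm [ 6.56 -0.47  1.63] twist 0.001
```

View pics/g1.png

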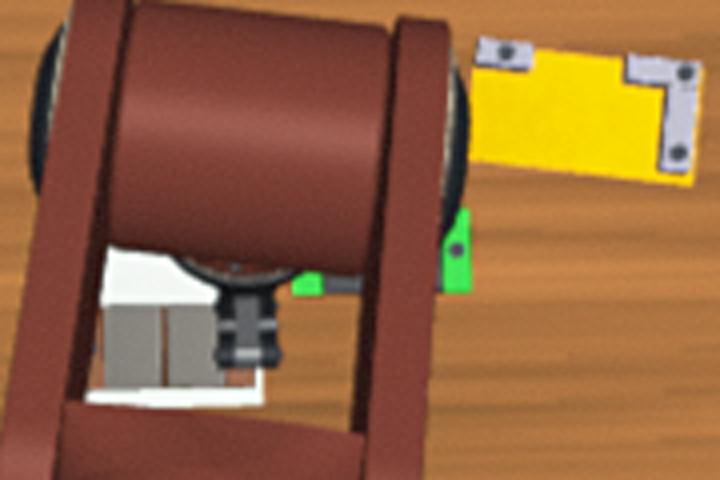

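View pics/g2.png

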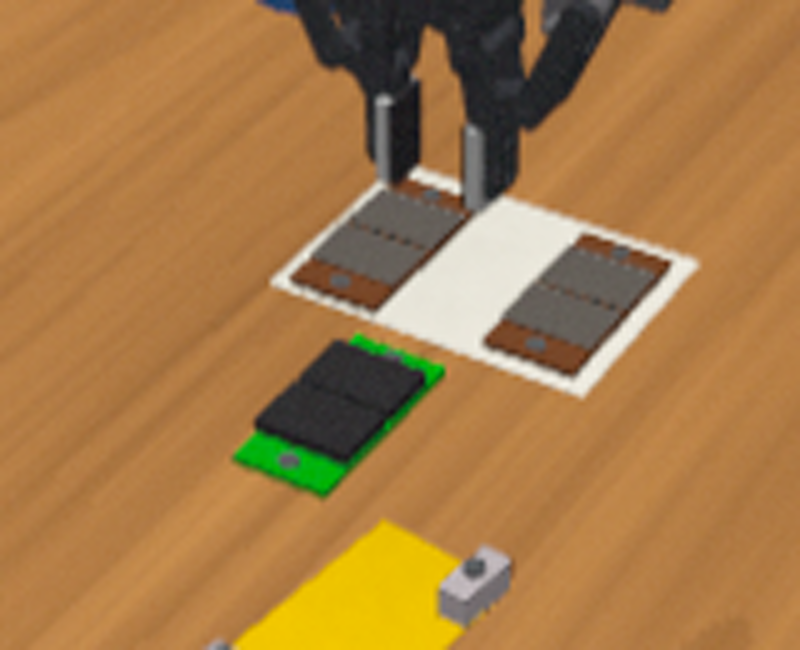

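```bash
python3 -c "
from h import *
q=lambda X,Y:(270+(X+.5)/4-.5,190+(Y+.5)/4-.5)
for v in ((292,294.5),(471,292),(468,208),(381.5,293.5),(292,275)): print(cast('top',q(*v),.005).round(4))
g=lambda X,Y:(220+(X+.5)/5-.5,210+(Y+.5)/5-.5)
for v in ((234,457),(327,492),(444,367),(352,334)): print('sc',cast('scene',g(*v),.005).round(4))
go([.570,-.057,.06],0)"
```

```text
[ 0.5503 -0.028   0.005 ]
[ 0.5497 -0.1114  0.005 ]
[ 0.5892 -0.1114  0.005 ]
[ 0.5499 -0.0697  0.005 ]
[ 0.5594 -0.0282  0.005 ]
sc [ 0.5499 -0.1097  0.005 ]
sc [ 0.5889 -0.1089  0.005 ]
sc [ 0.5881 -0.0257  0.005 ]
sc [ 0.5475 -0.026   0.005 ]
t 4.82 pos [ 0.5713 -0.0035  0.0712] yaw 0.05 tilt [ 2.5e-03 -2.0e-04 -1.0e+00] F [ 1.3 -0.7 -0.9] w 0.447 j6 -0.14
delta cm [ 1.12 -0.14  5.35] twist 0.001
```

>>> carry_out:
  moves: [1,0,-0.2,6.5,0,1,0,-0.2,6.5,0,1,0,-0.2,6.5,0,1,5,-0.2,6.5,0,1,5,-0.2,6.5,0,1,6,-0.2,6.5,0,1,6,-0.2,6.5,0,1,6,-0.2,6.5,0,1,6,-0.2,6.5,0]

```text
time: 5.57
tool_pos: [0.5694, -0.069, 0.0112]
tool_rot: [0.501, 0.5, 0.5, -0.5]
contact_force: [0.7, 0.8, 0.6]
gripper_width: 1.001
```

```bash
python3 -c "
from h import *
go([.5695,-.069,.010],0)"
```

```text
t 5.57 pos [ 0.5694 -0.069   0.0112] yaw 0.03 tilt [ 1.9e-03 -4.0e-04 -1.0e+00] F [0.7 0.8 0.6] w 1.001 j6 -0.25
delta cm [ 0.12  0.01 -0.  ] twist 0.001
```

>>> carry_out:
  moves: [0,0.1,0,0,0,0,0.1,0,0,0,0,0.1,0,0,0,0,0.1,0,0,0,0,0.1,0,0,0,0,0.1,0,0,0]

```text
time: 6.07
tool_pos: [0.5693, -0.0695, 0.0101]
tool_rot: [0.501, 0.5, 0.499, -0.5]
contact_force: [-0.0, 0.9, 4.7]
gripper_width: 0.443
```

```bash
python3 -c "
from h import *
a=np.radians(82.4);x=np.array([np.cos(a),np.sin(a)]);y=np.array([-x[1],x[0]]);o=np.array([.6447,-.2055])
for u,v in((42,20),(52,30),(60,45)):
  p=o+u/1e3*x+v/1e3*y;print(u,v);go([*p,.011],82.4-90)
sc=imaging.grab_frame('scene'); crop(sc,220,210,160,130,5,'pics/h2.png')"
```

```text
42 20
t 6.07 pos [ 0.5693 -0.0695  0.0101] yaw -0.01 tilt [ 1.9e-03 -4.0e-04 -1.0e+00] F [-0.   0.9  4.7] w 0.443 j6 -0.25
delta cm [-0.08  6.11  9.17] twist 0.133
52 30
t 6.07 pos [ 0.5693 -0.0695  0.0101] yaw -0.01 tilt [ 1.9e-03 -4.0e-04 -1.0e+00] F [-0.   0.9  4.7] w 0.443 j6 -0.25
delta cm [-0.08  5.25  8.05] twist 0.133
60 45
t 6.07 pos [ 0.5693 -0.0695  0.0101] yaw -0.01 tilt [ 1.9e-03 -4.0e-04 -1.0e+00] F [-0.   0.9  4.7] w 0.443 j6 -0.25
delta cm [-0.08  3.87  7.06] twist 0.133
```

View pics/h2.png

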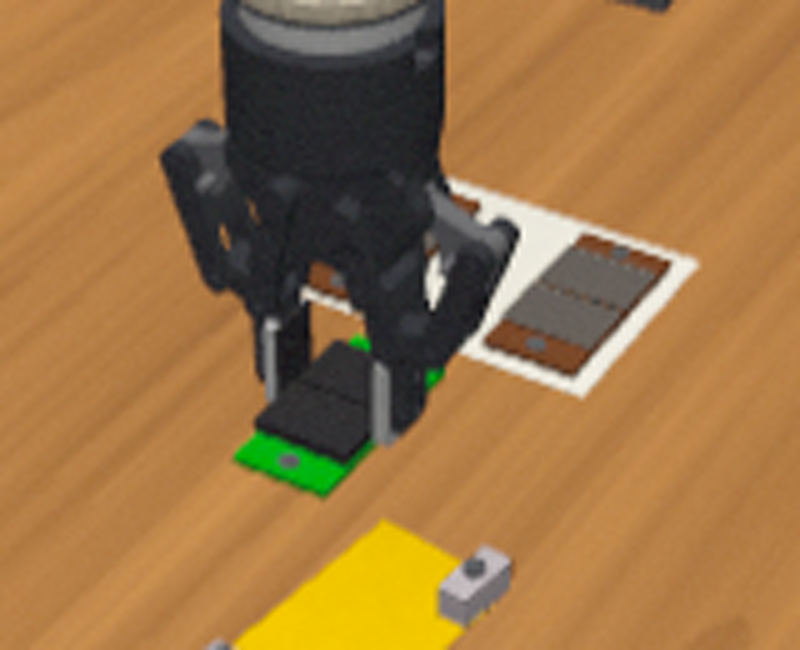

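The grip is good (width 0.443). Now I drag the pad flat to a point just outside the corner.

>>> carry_out:
  moves: [0,0,0.6,1.2,0.03,0,0,1.3,2.4,0.06,0,0,2,3.6,0.09,0,0,2.6,4.8,0.12,0,0,3.2,5.8,0.133,0,0,3.7,6.6,0.133,0,0,3.9,7,0.133,0,0,3.9,7,0.133,0,0,3.9,7,0.133]

```text
time: 6.87
tool_pos: [0.6084, -0.1395, 0.0101]
tool_rot: [0.466, 0.533, 0.465, -0.532]
contact_force: [-0.5, 1.0, 5.7]
gripper_width: 0.447
```

```bash
python3 -c "
from h import *
a=np.radians(82.4);x=np.array([np.cos(a),np.sin(a)]);y=np.array([-x[1],x[0]]);o=np.array([.6447,-.2055])
for u,v in((42,20),(48,24),(48,45)):
  p=o+u/1e3*x+v/1e3*y;print(u,v);go([*p,.010],82.4-90)
im=imaging.grab_frame('top'); crop(im,320,180,150,90,5,'pics/i1.png')
sc=imaging.grab_frame('scene'); crop(sc,220,240,130,130,5,'pics/i2.png')"
```

```text
42 20
t 6.87 pos [ 0.6084 -0.1395  0.0101] yaw -7.64 tilt [ 0.0015 -0.     -1.    ] F [-0.5  1.   5.7] w 0.447 j6 -0.21
delta cm [0.01 2.48 1.86] twist -0.001
48 24
t 6.87 pos [ 0.6084 -0.1395  0.0101] yaw -7.64 tilt [ 0.0015 -0.     -1.    ] F [-0.5  1.   5.7] w 0.447 j6 -0.21
delta cm [0.01 2.08 1.26] twist -0.001
48 45
t 6.87 pos [ 0.6084 -0.1395  0.0101] yaw -7.64 tilt [ 0.0015 -0.     -1.    ] F [-0.5  1.   5.7] w 0.447 j6 -0.21
delta cm [ 0.01 -0.02  1.26] twist -0.001
```

View pics/i1.png

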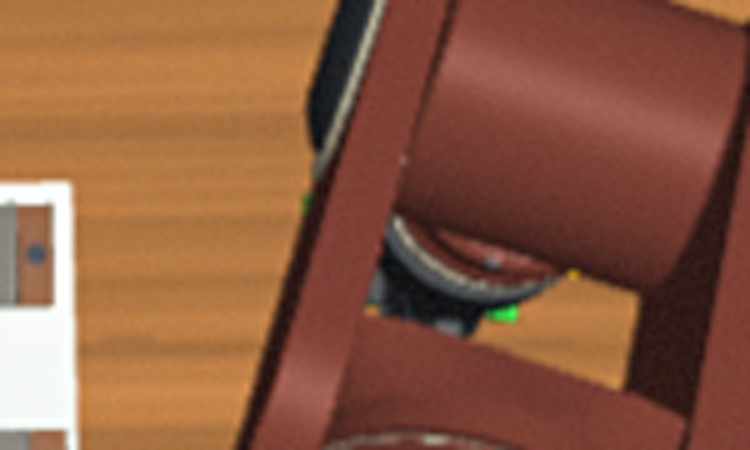

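View pics/i2.png

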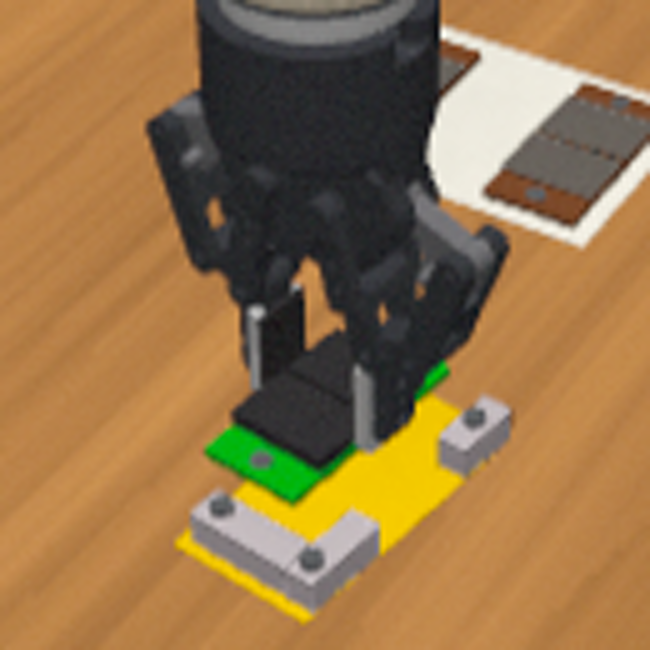

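>>> carry_out:
  moves: [0,0,0,0.6,0,0,0,0,1.2,0,0,0,0.6,1.3,0,0,0,1.2,1.3,0,0,0,1.7,1.3,0,0,0,2,1.3,0,0,0,2,1.3,0,0,0,2,1.3,0]

```text
time: 7.63
tool_pos: [0.6251, -0.155, 0.0101]
tool_rot: [-0.465, -0.532, -0.466, 0.533]
contact_force: [-5.3, 1.3, 9.9]
gripper_width: 0.448
```

>>> carry_out:
  moves: [0,0,0.2,0,0,0,0,0.3,0,0,0,0,0.35,0,0,0,0,0.4,0,0,0,0,0.4,0,0]

```text
time: 8.05
tool_pos: [0.6282, -0.1554, 0.0101]
tool_rot: [-0.465, -0.531, -0.467, 0.533]
contact_force: [-9.2, 1.5, 11.4]
gripper_width: 0.449
```

```bash
python3 -c "
from h import *
a=np.radians(82.4);x=np.array([np.cos(a),np.sin(a)]);y=np.array([-x[1],x[0]]);o=np.array([.6447,-.2055])
for u,v in((42,20),):
  p=o+u/1e3*x+v/1e3*y;print(u,v);go([*p,.010],82.4-90)
sc=imaging.grab_frame('scene'); crop(sc,230,260,110,110,6,'pics/j2.png')"
```

```text
42 20
t 8.05 pos [ 0.6282 -0.1554  0.0101] yaw -7.61 tilt [-4.5e-03  5.0e-04 -1.0e+00] F [-9.2  1.5 11.4] w 0.449 j6 -0.22
delta cm [0.01 0.3  0.55] twist -0.0
```

View pics/j2.png

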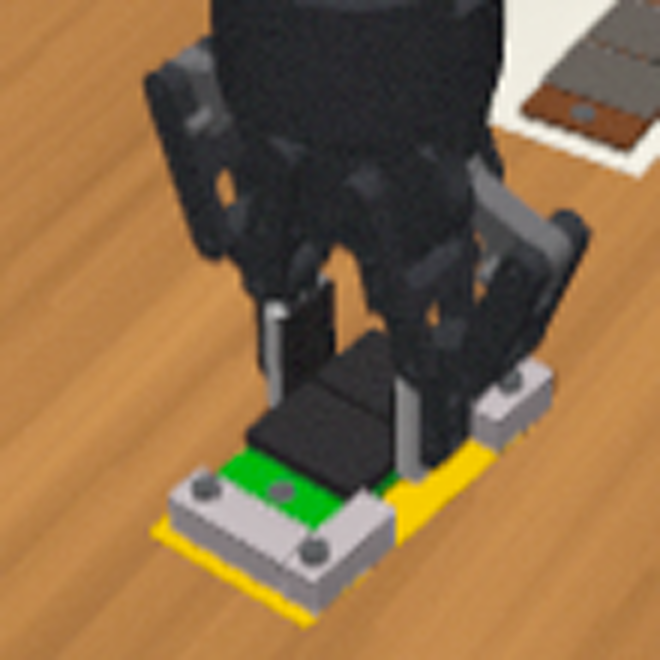

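>>> carry_out:
  moves: [0,0,0.2,0,0,0,0,0.2,0,0,0,0,0.2,0,0,0,0,0.2,0,0]

```text
time: 8.43
tool_pos: [0.6303, -0.1557, 0.0101]
tool_rot: [-0.465, -0.531, -0.467, 0.533]
contact_force: [-7.7, 0.9, 11.6]
gripper_width: 0.448
```

```bash
python3 -c "
from h import *
go([.6304,-.1613,.010],82.4-90)"
```

```text
t 8.43 pos [ 0.6303 -0.1557  0.0101] yaw -7.61 tilt [-3.8e-03  3.0e-04 -1.0e+00] F [-7.7  0.9 11.6] w 0.448 j6 -0.22
delta cm [0.01 0.08 0.55] twist -0.0
```

>>> carry_out:
  moves: [0,0,0.1,0,0,0,0,0.2,0,0,0,0,0.2,0,0,0,0,0.2,0,0]

```text
time: 8.77
tool_pos: [0.6305, -0.1557, 0.0101]
tool_rot: [-0.463, -0.53, -0.468, 0.534]
contact_force: [-14.0, 0.9, 17.7]
gripper_width: 0.444
```

>>> carry_out:
  moves: [0,0,0,0.1,0,0,0,0,0.2,0,0,0,0,0.3,0,0,0,0,0.4,0,0,0,0,0.4,0]

```text
time: 9.18
tool_pos: [0.6304, -0.1558, 0.0101]
tool_rot: [-0.461, -0.532, -0.47, 0.532]
contact_force: [-13.2, 13.3, 19.5]
gripper_width: 0.446
```

```bash
python3 -c "
from h import *
go([.6304,-.1613,.010],82.4-90)"
```

```text
t 9.18 pos [ 0.6304 -0.1558  0.0101] yaw -7.62 tilt [-0.0083  0.0084 -0.9999] F [-13.2  13.3  19.5] w 0.446 j6 -0.23
delta cm [0.   0.07 0.54] twist -0.0
```

```bash
python3 -c "
from h import *
sc=imaging.grab_frame('scene'); crop(sc,230,280,110,90,7,'pics/k2.png')"
```

```text
(no output)
```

View pics/k2.png

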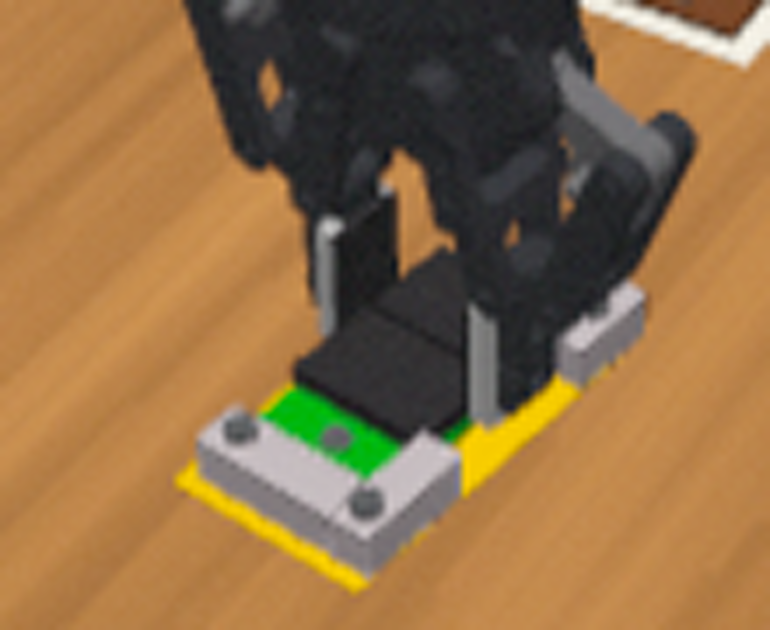

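>>> carry_out:
  moves: [0,-0.1,-0.1,0,0,0,-0.1,-0.1,0,0,0,-0.1,-0.1,0,0]

```text
time: 9.48
tool_pos: [0.6303, -0.1564, 0.0102]
tool_rot: [0.463, 0.532, 0.469, -0.532]
contact_force: [-7.4, 10.4, 9.8]
gripper_width: 0.445
```

```bash
python3 -c "
from h import *
go([.6304,-.1613,.010],82.4-90)"
```

```text
t 9.48 pos [ 0.6303 -0.1564  0.0102] yaw -7.61 tilt [-0.0052  0.0063 -1.    ] F [-7.4 10.4  9.8] w 0.445 j6 -0.23
delta cm [0.01 0.08 0.48] twist -0.0
```

>>> carry_out:
  moves: [0,-0.06,0,0,0,0,-0.06,0,0.1,0,0,-0.06,0,0.2,0,0,-0.06,0,0.3,0,0,-0.06,0,0.3,0]

```text
time: 9.9
tool_pos: [0.6298, -0.1591, 0.0101]
tool_rot: [0.463, 0.532, 0.469, -0.532]
contact_force: [-5.1, 10.6, 8.1]
gripper_width: 0.45
```

```bash
python3 -c "
from h import *
go([.6304,-.1613,.010],82.4-90)"
```

```text
t 9.9 pos [ 0.6298 -0.1591  0.0101] yaw -7.62 tilt [-0.0051  0.007  -1.    ] F [-5.1 10.6  8.1] w 0.45 j6 -0.23
delta cm [0.01 0.08 0.21] twist -0.0
```

>>> carry_out:
  moves: [0,-0.05,0,0.1,0,0,-0.05,0,0.2,0,0,-0.05,0,0.2,0,0,-0.05,0,0.2,0]

```text
time: 10.23
tool_pos: [0.6296, -0.1608, 0.0102]
tool_rot: [0.463, 0.533, 0.469, -0.532]
contact_force: [-3.7, 10.7, 6.6]
gripper_width: 0.446
```

>>> carry_out:
  moves: [0,0,0,0.1,0,0,0,0,0.15,0,0,0,0,0.2,0,0,0,0,0.2,0,0,0,0,0.2,0]

```text
time: 10.65
tool_pos: [0.6296, -0.161, 0.0102]
tool_rot: [0.462, 0.533, 0.47, -0.531]
contact_force: [-3.2, 16.2, 7.3]
gripper_width: 0.449
```

```bash
python3 -c "
from h import *
go([.6304,-.1613,.010],82.4-90)"
```

```text
t 10.65 pos [ 0.6296 -0.161   0.0102] yaw -7.63 tilt [-0.0046  0.0106 -0.9999] F [-3.2 16.2  7.3] w 0.449 j6 -0.24
delta cm [0.02 0.09 0.02] twist -0.0
```

The end touches the short fence: force is rising and the pad has stopped at the predicted spot. Next I press it toward the long fence.

>>> carry_out:
  moves: [0,0,0.1,0,0,0,0,0.2,0,0,0,0,0.3,0,0,0,0,0.3,0,0,0,0,0.3,0,0]

```text
time: 11.07
tool_pos: [0.6297, -0.1609, 0.0102]
tool_rot: [-0.46, -0.532, -0.472, 0.533]
contact_force: [-14.2, 17.9, 15.9]
gripper_width: 0.447
```

```bash
python3 -c "
from h import *
go([.6304,-.1613,.010],82.4-90)
sc=imaging.grab_frame('scene'); crop(sc,230,280,110,90,7,'pics/l2.png')"
```

```text
t 11.07 pos [ 0.6297 -0.1609  0.0102] yaw -7.6 tilt [-0.0125  0.0121 -0.9998] F [-14.2  17.9  15.9] w 0.447 j6 -0.24
delta cm [0.02 0.07 0.03] twist -0.0
```

View pics/l2.png

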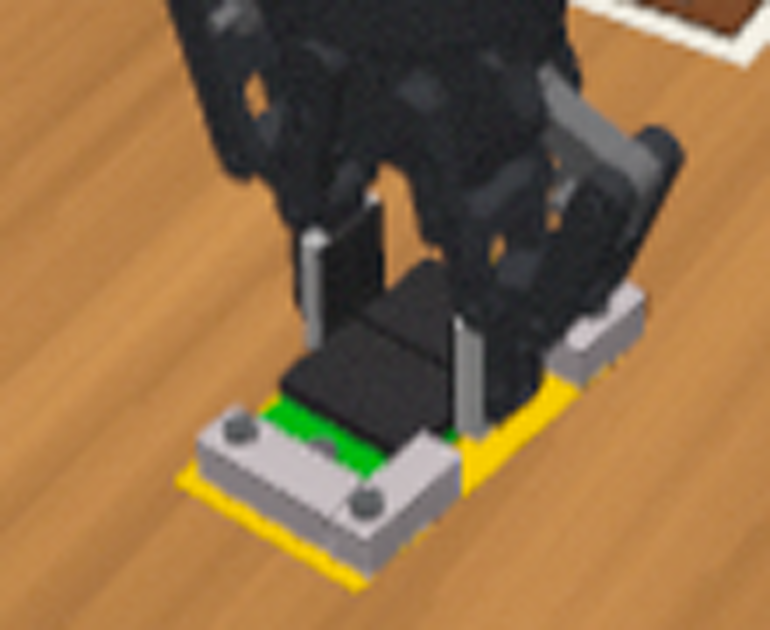

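>>> carry_out:
  moves: [0.75,0,0,0,0,0.75,0,0,0,0,0.75,0,0,0,0,0.75,-4,-0.2,0,0,0.75,-8,-0.2,0,0,0.75,-12,-0.2,0,0,0.75,-12,-10,-5,0,0.75,-12,-20,-10,0,0.75,-12,-20,-10,0,0.75,-12,-20,-10,0,0.75,-12,-20,-10,0]

```text
time: 12.03
tool_pos: [0.4587, -0.0486, 0.1309]
tool_rot: [0.465, 0.532, 0.465, -0.532]
contact_force: [-0.2, 0.2, -0.3]
gripper_width: 0.751
```

```bash
python3 -c "
from h import *
go([.6304,-.1613,.010],82.4-90)
im=imaging.grab_frame('top'); crop(im,384,195,64,44,12,'pics/m1.png'); cv2.imwrite('pics/m0.png',im[:,:,::-1])
sc=imaging.grab_frame('scene'); crop(sc,250,308,80,56,10,'pics/m2.png')"
```

```text
t 12.03 pos [ 0.4587 -0.0486  0.1309] yaw -7.69 tilt [ 2.e-04 -2.e-04 -1.e+00] F [-0.2  0.2 -0.3] w 0.751 j6 -0.13
delta cm [12.1  18.52  8.86] twist -0.002
```

View pics/m1.png

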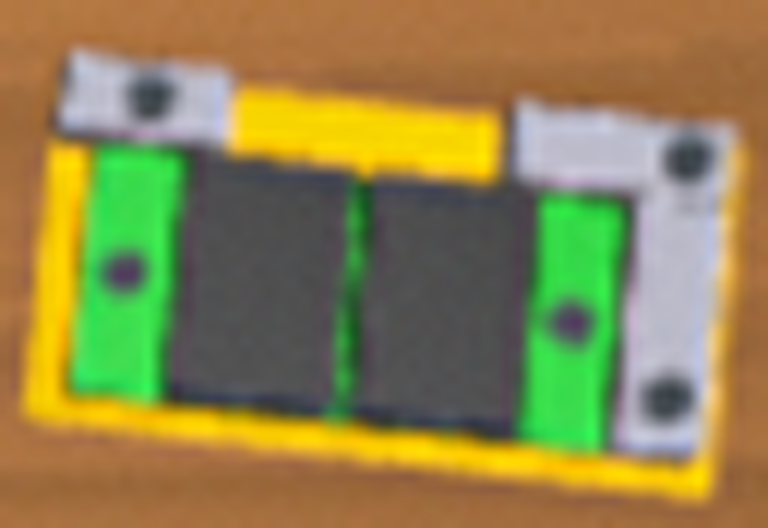

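View pics/m2.png

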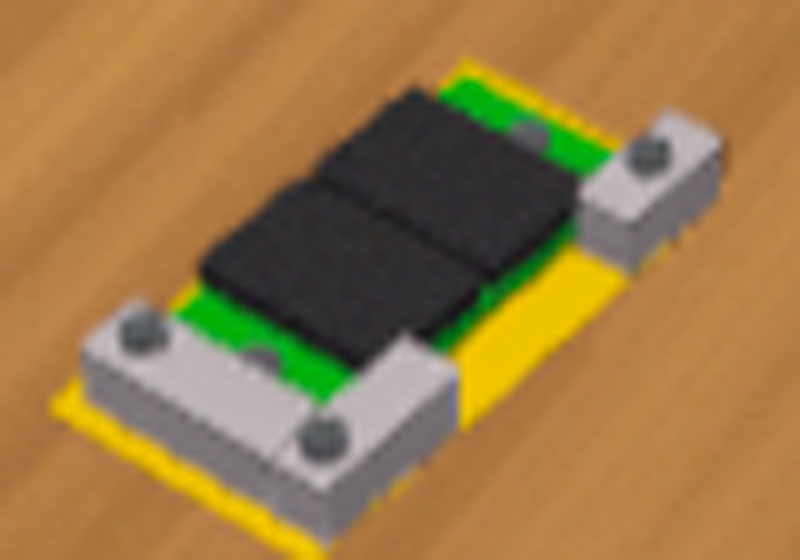

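```bash
python3 -c "
from h import *
f1=lambda X,Y:(384+(X+.5)/12-.5,195+(Y+.5)/12-.5)
a=np.radians(82.4);x=np.array([np.cos(a),np.sin(a)]);y=np.array([-x[1],x[0]]);o=np.array([.6447,-.2055])
for n,v in {'TL':(95,148),'BL':(70,392),'BR':(608,452),'rivL':(125,272),'rivR':(571,323)}.items():
  p=cast('top',f1(*v),.005)[:2];print(n,p.round(4),'u,v mm',((p-o)@x*1e3).round(1),((p-o)@y*1e3).round(1))
# near side push: TCP beside pad at v=40+16 ,u=42 ; end push u=84+14, v=20
for u,v in((42,70),(110,20)):
  p=o+u/1e3*x+v/1e3*y;print(u,v);go([*p,.06],82.4-90)
"
```

```text
TL [ 0.6551 -0.1228] u,v mm 83.4 0.7
BL [ 0.6164 -0.1175] u,v mm 83.5 39.7
BR [ 0.6052 -0.2012] u,v mm -1.0 39.8
rivL [ 0.6352 -0.1268] u,v mm 76.8 19.8
rivR [ 0.6257 -0.1963] u,v mm 6.6 20.1
42 70
t 12.13 pos [ 0.4543 -0.0462  0.1281] yaw -7.52 tilt [-0.0053  0.0018 -1.    ] F [ 0.4 -0.3 -0.4] w 0.752 j6 -0.13
delta cm [ 6.72 14.01  9.1 ] twist 0.001
110 20
t 12.13 pos [ 0.4543 -0.0462  0.1281] yaw -7.52 tilt [-0.0053  0.0018 -1.    ] F [ 0.4 -0.3 -0.4] w 0.752 j6 -0.13
delta cm [ 6.7  19.02  2.3 ] twist 0.001
```

Home looks flush on both fences: the end is at u≈83.5 and the side at v≈39.7 mm. I'll firm it with a gentle push of the closed fingertips on the end, then on the side.

>>> carry_out:
  moves: [0,0,19,2.3,0,0,0,19,2.3,0,0,0,19,2.3,0,0,0,19,2.3,0,0,0,19,2.3,0,0,6,19,2.3,0,0,10,19,2.3,0,0,11,19,2.3,0,0,11.2,19,2.3,0,0,11.2,19,2.3,0,0,11.2,19,2.3,0]

```text
time: 13.05
tool_pos: [0.647, -0.0977, 0.021]
tool_rot: [0.466, 0.533, 0.465, -0.532]
contact_force: [0.8, 0.4, 1.7]
gripper_width: 0.001
```

```bash
python3 -c "
from h import *
a=np.radians(82.4);x=np.array([np.cos(a),np.sin(a)]);y=np.array([-x[1],x[0]]);o=np.array([.6447,-.2055])
p=o+.095*x+.02*y;go([*p,.0105],82.4-90)
"
```

```text
t 13.05 pos [ 0.647  -0.0977  0.021 ] yaw -7.64 tilt [ 2.9e-03 -9.0e-04 -1.0e+00] F [0.8 0.4 1.7] w 0.001 j6 -0.13
delta cm [ 1.04 -0.8   1.21] twist -0.001
```

>>> carry_out:
  moves: [0,0.9,-0.8,0,0,0,1,-0.8,0,0,0,1,-0.8,0,0,0,1,-0.8,0.6,0,0,1,-0.8,1,0,0,1,-0.8,1.2,0,0,1,-0.8,1.4,0,0,1,-0.8,1.4,0]

```text
time: 13.72
tool_pos: [0.6364, -0.1082, 0.0099]
tool_rot: [0.465, 0.534, 0.466, -0.531]
contact_force: [1.1, 7.3, 2.1]
gripper_width: -0.003
```

```bash
python3 -c "
from h import *
a=np.radians(82.4);x=np.array([np.cos(a),np.sin(a)]);y=np.array([-x[1],x[0]]);o=np.array([.6447,-.2055])
p=o+.095*x+.02*y;go([*p,.0105],82.4-90)
"
```

```text
t 13.72 pos [ 0.6364 -0.1082  0.0099] yaw -7.69 tilt [ 0.0016  0.0042 -1.    ] F [1.1 7.3 2.1] w -0.003 j6 -0.15
delta cm [-0.06  0.11  0.03] twist -0.002
```

>>> carry_out:
  moves: [0,0,0,-0.5,0,0,-4,0,-0.6,0,0,-4,-5,-0.6,0,0,-4,-5,-0.6,0,0,-4,-5,5.3,0,0,-4,-5,5.3,0,0,-4,-5,5.3,0,0,0,-5,5.3,0,0,0,-5,5.3,0,0,0,-5,5.3,0,0,0,-5,5.3,0]

```text
time: 14.63
tool_pos: [0.5789, -0.1552, 0.0086]
tool_rot: [-0.465, -0.532, -0.466, 0.532]
contact_force: [-0.2, 0.2, -0.3]
gripper_width: -0.001
```

```bash
python3 -c "
from h import *
a=np.radians(82.4);x=np.array([np.cos(a),np.sin(a)]);y=np.array([-x[1],x[0]]);o=np.array([.6447,-.2055])
p=o+.042*x+.0545*y;go([*p,.0105],82.4-90)
"
```

```text
t 14.63 pos [ 0.5789 -0.1552  0.0086] yaw -7.61 tilt [-1.1e-03  5.0e-04 -1.0e+00] F [-0.2  0.2 -0.3] w -0.001 j6 -0.25
delta cm [-0.19  1.74 -0.09] twist -0.0
```

>>> carry_out:
  moves: [0,-0.15,0.6,-0.1,0,0,-0.15,1,-0.1,0,0,-0.15,1.3,-0.1,0,0,-0.15,1.5,-0.1,0,0,-0.15,1.7,-0.1,0,0,-0.15,1.9,-0.1,0,0,-0.15,1.9,-0.1,0]

```text
time: 15.22
tool_pos: [0.5974, -0.157, 0.0105]
tool_rot: [-0.465, -0.532, -0.466, 0.533]
contact_force: [-4.1, 1.0, 3.0]
gripper_width: 0.0
```

```bash
python3 -c "
from h import *
go([.60,-.16,.0105],82.4-90)
"
```

```text
t 15.22 pos [ 0.5974 -0.157   0.0105] yaw -7.61 tilt [-2.5e-03  6.0e-04 -1.0e+00] F [-4.1  1.   3. ] w 0.0 j6 -0.24
delta cm [-0.    0.3   0.26] twist -0.0
```

>>> carry_out:
  moves: [0,0,0.15,0,0,0,0,0.15,0,0,0,0,0.15,0,0]

```text
time: 15.47
tool_pos: [0.5976, -0.1571, 0.0104]
tool_rot: [-0.464, -0.531, -0.467, 0.533]
contact_force: [-7.5, 1.4, 6.5]
gripper_width: 0.003
```

>>> carry_out:
  moves: [0,0,-0.6,0,0,0,-4,-1.5,0,0,0,-8,-1.5,0,0,0,-12,-1.5,0,0,1,-12,-18,-9,0,1,-12,-18,-9,0,1,-12,-18,-9,0,1,-12,-18,-9,0,1,-12,-18,-9,0]

```text
time: 16.22
tool_pos: [0.4299, -0.0424, 0.1294]
tool_rot: [0.465, 0.532, 0.466, -0.532]
contact_force: [-0.5, -0.2, -0.5]
gripper_width: 0.708
```

```bash
python3 -c "
from h import *
im=imaging.grab_frame('top'); crop(im,384,195,64,44,12,'pics/n1.png')
f1=lambda X,Y:(384+(X+.5)/12-.5,195+(Y+.5)/12-.5)
go([.6298,-.1612,.06],82.4-90)
sc=imaging.grab_frame('scene'); crop(sc,250,308,80,56,10,'pics/n2.png')"
```

```text
t 16.27 pos [ 0.4284 -0.0411  0.1289] yaw -7.51 tilt [-0.0023  0.002  -1.    ] F [ 1.1  0.5 -2. ] w 0.791 j6 -0.14
delta cm [ 6.82 21.55  9.29] twist 0.002
```

View pics/n1.png

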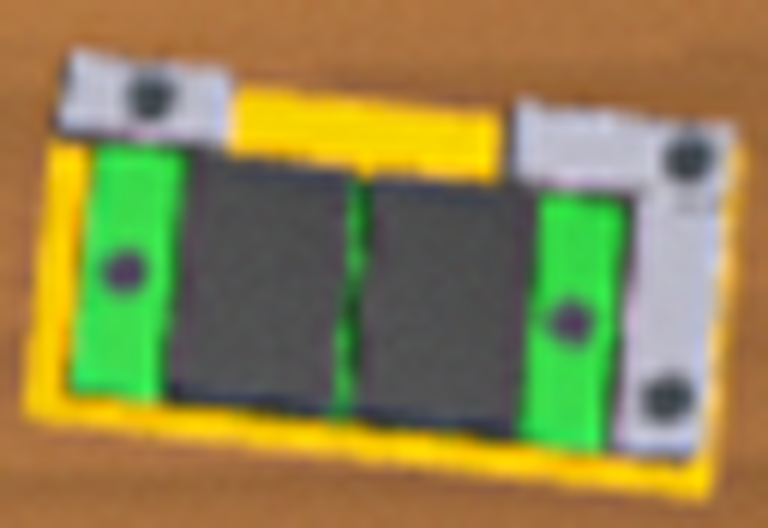

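View pics/n2.png

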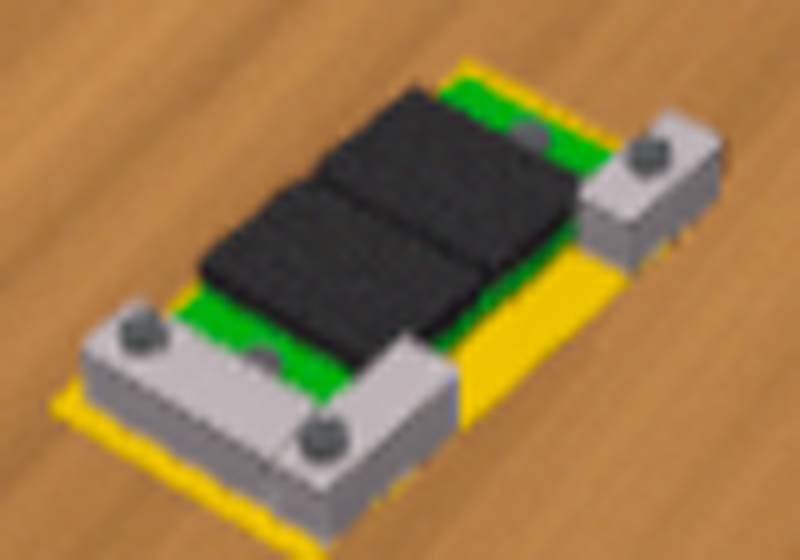

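Pushing again didn't shift the pad, so it was fully home. Next I grip it across its middle.

>>> carry_out:
  moves: [1,0,21.5,9.3,0,1,0,21.5,9.3,0,1,0,21.5,9.3,0,1,0,21.5,9.3,0,1,0,21.5,9.3,0,1,0,21.5,9.3,0,1,6.8,21.5,9.3,0,1,6.8,21.5,9.3,0,1,6.8,21.5,9.3,0,1,6.8,21.5,9.3,0]

```text
time: 17.15
tool_pos: [0.6327, -0.165, 0.0602]
tool_rot: [-0.464, -0.532, -0.467, 0.533]
contact_force: [-0.1, 0.6, -0.1]
gripper_width: 0.997
```

```bash
python3 -c "
from h import *
go([.630,-.161,.012],82.4-90)
"
```

```text
t 17.15 pos [ 0.6327 -0.165   0.0602] yaw -7.64 tilt [-0.0038  0.0015 -1.    ] F [-0.1  0.6 -0.1] w 0.997 j6 -0.24
delta cm [ 4.82 -0.3  -0.36] twist -0.001
```

>>> carry_out:
  moves: [1,0,-0.25,-0.3,0,1,2,-0.25,-0.3,0,1,4,-0.25,-0.3,0,1,4.7,-0.25,-0.3,0,1,4.7,-0.25,-0.3,0,1,4.7,-0.25,-0.3,0]

```text
time: 17.65
tool_pos: [0.6326, -0.1619, 0.0174]
tool_rot: [0.466, 0.532, 0.465, -0.532]
contact_force: [0.0, -0.1, -0.3]
gripper_width: 0.998
```

```bash
python3 -c "
from h import *
go([.630,-.161,.012],82.4-90)
"
```

```text
t 17.65 pos [ 0.6326 -0.1619  0.0174] yaw -7.61 tilt [ 2.2e-03 -8.0e-04 -1.0e+00] F [ 0.  -0.1 -0.3] w 0.998 j6 -0.23
delta cm [ 0.54 -0.27 -0.05] twist -0.0
```

>>> carry_out:
  moves: [1,0.5,-0.25,0,0,1,0.5,-0.25,0,0,1,0.5,-0.25,0,0,0,0.5,-0.25,0,0,0,0.5,-0.25,0,0,0,0.5,-0.25,0,0,0,0.5,-0.25,0,0,0,0.5,-0.25,0,0,0,0.5,-0.25,0,0]

```text
time: 18.4
tool_pos: [0.6294, -0.1615, 0.0112]
tool_rot: [0.466, 0.532, 0.466, -0.532]
contact_force: [-1.9, 0.8, 4.4]
gripper_width: 0.444
```

```bash
python3 -c "
from h import *
go([.630,-.161,.012],82.4-90)
"
```

```text
t 18.4 pos [ 0.6294 -0.1615  0.0112] yaw -7.62 tilt [ 0. -0. -1.] F [-1.9  0.8  4.4] w 0.444 j6 -0.23
delta cm [-0.08  0.06 -0.05] twist -0.0
```

>>> carry_out:
  moves: [0,-1,0,0,0,0,-3,0,0,0,0,-6,0,0,0,0,-9,0,0,0,0,-12,0,0,0,0,-12,0,0,0,0,-12,0,0,0]

```text
time: 18.98
tool_pos: [0.6308, -0.162, 0.1336]
tool_rot: [0.467, 0.533, 0.464, -0.531]
contact_force: [-0.3, 0.4, -1.7]
gripper_width: 0.441
```

```bash
python3 -c "
from h import *
go([.4645,.2845,.131],91.8)
sc=imaging.grab_frame('scene'); crop(sc,220,220,130,150,5,'pics/o2.png')
"
```

```text
t 18.98 pos [ 0.6308 -0.162   0.1336] yaw -7.61 tilt [ 0.0051 -0.002  -1.    ] F [-0.3  0.4 -1.7] w 0.441 j6 -0.23
delta cm [  0.08 -22.4  -42.05] twist 1.406
```

View pics/o2.png

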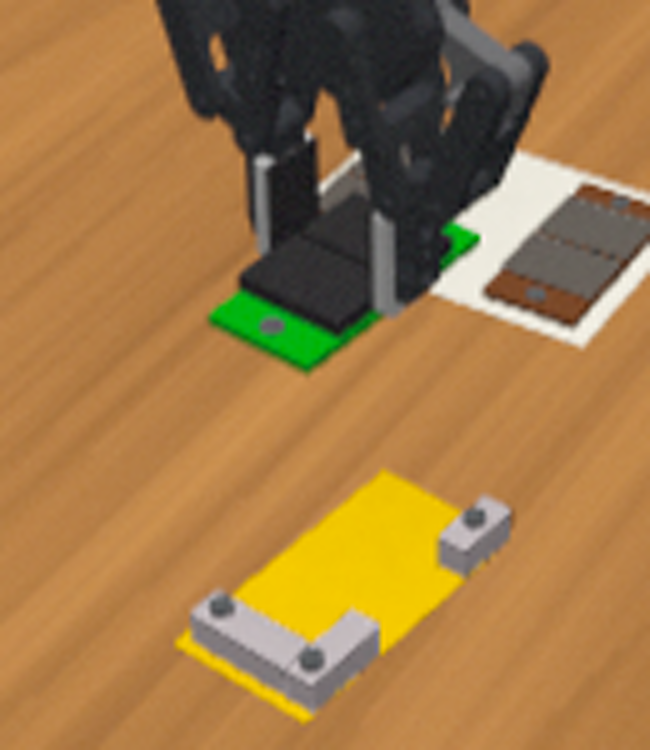

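The pad is held level and out of the corner. Now I carry it over to the caliper.

>>> carry_out:
  moves: [0,0,-1,-2,0.07,0,0,-2.4,-4.5,0.15,0,0,-3.7,-7,0.23,0,0,-5,-9.5,0.32,0,0,-6.4,-12,0.4,0,0,-7.7,-14.5,0.48,0,0,-9,-17,0.57,0,0,-10.4,-19.5,0.65,0,0,-11.7,-22,0.73,0,0,-13,-24.5,0.82,0,0,-14.4,-27,0.9,0,0,-15.7,-29.5,0.98]

```text
time: 20.03
tool_pos: [0.5102, 0.1527, 0.1277]
tool_rot: [-0.159, -0.687, -0.159, 0.691]
contact_force: [0.4, -0.2, -0.5]
gripper_width: 0.444
```

```bash
python3 -c "
from h import *
go([.4645,.2845,.131],91.8)
"
```

```text
t 20.03 pos [0.5102 0.1527 0.1277] yaw -64.01 tilt [-4.9e-03 -7.0e-04 -1.0e+00] F [ 0.4 -0.2 -0.5] w 0.444 j6 1.27
delta cm [ -0.32 -13.85  -1.67] twist 0.422
```

>>> carry_out:
  moves: [0,0,-2.5,-0.3,0.08,0,0,-5,-0.6,0.16,0,0,-7.5,-0.9,0.24,0,0,-10,-1.2,0.32,0,0,-12,-1.5,0.4,0,0,-13.2,-1.6,0.422,0,0,-13.9,-1.7,0.422,0,0,-13.9,-1.7,0.422,0,0,-13.9,-1.7,0.422,0,0,-13.9,-1.7,0.422]

```text
time: 20.87
tool_pos: [0.4664, 0.2832, 0.1297]
tool_rot: [-0.013, -0.707, -0.012, 0.707]
contact_force: [-0.0, 0.2, -1.4]
gripper_width: 0.446
```

```bash
python3 -c "
from h import *
go([.4645,.2845,.070],91.8)
im=imaging.grab_frame('top'); crop(im,110,240,140,120,5,'pics/p1.png')
sc=imaging.grab_frame('scene'); crop(sc,260,120,130,110,6,'pics/p2.png')"
```

```text
t 20.87 pos [0.4664 0.2832 0.1297] yaw -87.96 tilt [-1.2e-03 -9.0e-04 -1.0e+00] F [-0.   0.2 -1.4] w 0.446 j6 1.94
delta cm [ 5.97 -0.15  0.18] twist 0.004
```

View pics/p1.png

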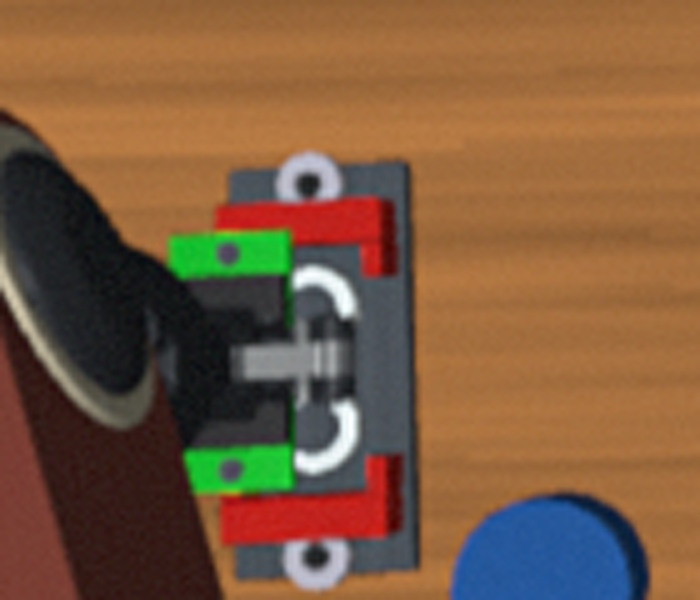

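View pics/p2.png

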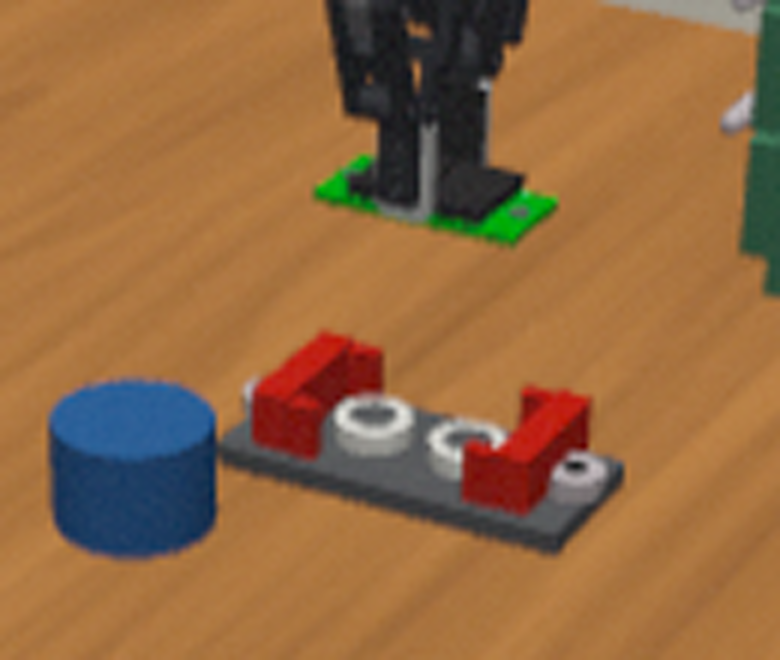

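```bash
python3 -c "
from h import *
q=lambda X,Y:(110+(X+.5)/5-.5,240+(Y+.5)/5-.5)
P={n:cast('top',q(*v),.1235) for n,v in {'r1':(229,254),'r2':(231,469),'TR':(291,232),'BR':(297,490),'TL':(170,238)}.items()}
for n in P: print(n,P[n].round(4))
s=lambda X,Y:(260+(X+.5)/6-.5,120+(Y+.5)/6-.5)
for n,v in {'right(far -y..)':(557,203),'front':(515,243),'left':(314,190),'back':(360,157),'rivet':(520,211)}.items(): print(n,cast('scene',s(*v),.1235).round(4))
# caliper: seat measures
for n,v,z in (('lug1',(309,184),.013),('lug2',(316,556),.013)): print(n,cast('top',q(*v),z).round(4))
for n,v in {'redTop TL':(216,208),'redTop TR':(380,199),'redtop inner':(365,243),'redBot innerR':(387,493),'redBotL':(222,503),'redbotBR':(388,536),'redbot BL':(222,545),'cheekTopR bottom in':(362,275),'cheekbotR in':(366,457)}.items(): print(n,cast('top',q(*v),.038 if 'cheek' not in n else .036).round(4))
"
```

```text
r1 [0.5027 0.2834 0.1235]
r2 [0.4333 0.2815 0.1235]
TR [0.5095 0.2631 0.1235]
BR [0.4262 0.2599 0.1235]
TL [0.5084 0.3028 0.1235]
right(far -y..) [0.5089 0.3046 0.1235]
front [0.5116 0.2646 0.1235]
left [0.4249 0.2669 0.1235]
back [0.4245 0.3031 0.1235]
rivet [0.5003 0.2908 0.1235]
lug1 [0.5317 0.2894 0.013 ]
lug2 [0.3964 0.2849 0.013 ]
redTop TL [0.5222 0.3156 0.038 ]
redTop TR [0.5243 0.2565 0.038 ]
redtop inner [0.5086 0.2617 0.038 ]
redBot innerR [0.4199 0.2528 0.038 ]
redBotL [0.4175 0.3115 0.038 ]
redbotBR [0.4048 0.2523 0.038 ]
redbot BL [0.4028 0.3113 0.038 ]
cheekTopR bottom in [0.4972 0.2632 0.036 ]
cheekbotR in [0.4325 0.261  0.036 ]
```

>>> carry_out:
  moves: [0,2,-0.1,0.2,0,0,4,-0.1,0.2,0,0,6,-0.1,0.2,0,0,7,-0.1,0.2,0,0,7,-0.1,0.2,0,0,7,-0.1,0.2,0,0,7,-0.1,0.2,0]

```text
time: 21.55
tool_pos: [0.4656, 0.2851, 0.062]
tool_rot: [0.012, 0.708, 0.013, -0.706]
contact_force: [-0.0, -1.2, -1.2]
gripper_width: 0.446
```

```bash
python3 -c "
from h import *
go([.4625,.2845,.059],91.9)
im=imaging.grab_frame('top'); crop(im,130,255,90,110,7,'pics/q1.png')
go([.4625,.2845,.059],91.9)
sc=imaging.grab_frame('scene'); crop(sc,280,145,100,80,8,'pics/q2.png')
go([.4625,.2845,.059],91.9)"
```

```text
t 21.55 pos [0.4656 0.2851 0.062 ] yaw -87.97 tilt [ 2.e-03  9.e-04 -1.e+00] F [-0.  -1.2 -1.2] w 0.446 j6 1.95
delta cm [0.3  0.05 0.31] twist 0.002
t 21.6 pos [0.4658 0.2853 0.0623] yaw -87.96 tilt [ 0.0027  0.0012 -1.    ] F [ 0.3  0.6 -0.6] w 0.442 j6 1.95
delta cm [0.33 0.07 0.33] twist 0.002
t 21.65 pos [0.4657 0.2854 0.0623] yaw -87.95 tilt [ 0.0027  0.0012 -1.    ] F [ 1.   0.3 -0.9] w 0.446 j6 1.95
delta cm [0.33 0.08 0.33] twist 0.003
```

View pics/q1.png

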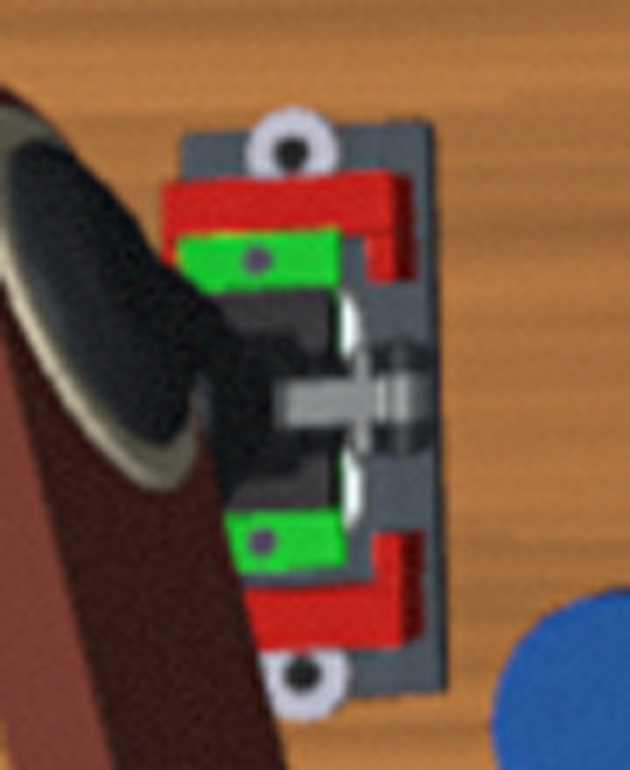

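View pics/q2.png

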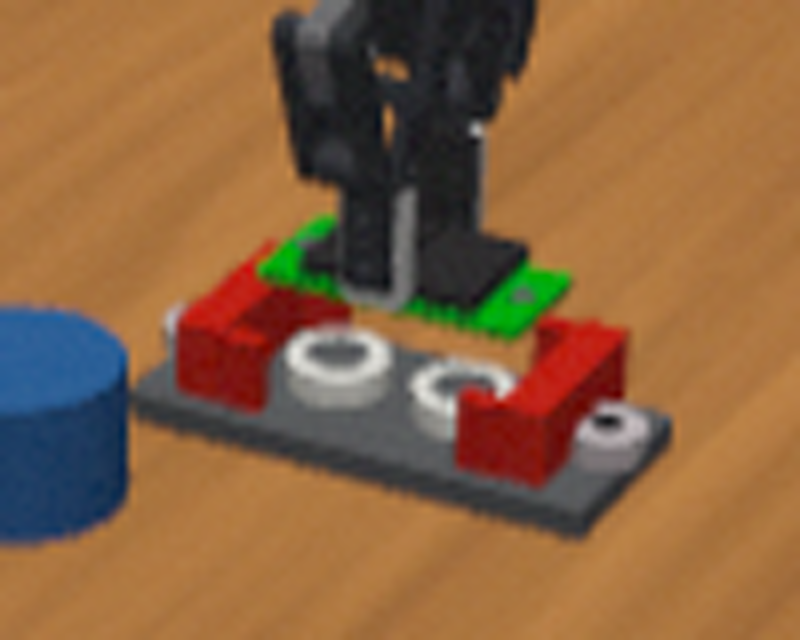

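```bash
python3 -c "
from h import *
q=lambda X,Y:(130+(X+.5)/7-.5,255+(Y+.5)/7-.5)
s=lambda X,Y:(280+(X+.5)/8-.5,145+(Y+.5)/8-.5)
for n,v in {'r1':(258,261),'r2':(262,542),'TR':(340,231),'BR':(347,567),'TL':(177,240)}.items(): print(n,cast('top',q(*v),.056).round(4))
for n,v in {'x+ end y-':(517,335),'x+ y+':(573,274),'x- y-':(258,274),'x- y+':(328,216)}.items(): print(n,cast('scene',s(*v),.056).round(4))
print('caliper')
for n,v in {'TR':(391,174),'TL':(163,185),'BR':(402,640),'T in right':(365,236),'B in right':(376,586)}.items(): print(n,cast('top',q(*v),.038).round(4))
for n,v in {'ctT out':(367,280),'ctB':(374,534)}.items(): print(n,cast('top',q(*v),.036).round(4))
for n,v in {'x- out y-':(180,320),'x- out y+':(265,243),'x+ out y+':(628,330),'x+ out y-':(547,415),'x+ in y-':(505,398),'x+ in y+':(588,322), 'x- in y-':(228,330)}.items(): print('sc',n,cast('scene',s(*v),.038).round(4))
"
```

```text
r1 [0.5021 0.2854 0.056 ]
r2 [0.4322 0.2833 0.056 ]
TR [0.5092 0.2648 0.056 ]
BR [0.4257 0.262  0.056 ]
TL [0.5077 0.3059 0.056 ]
x+ end y- [0.5098 0.2687 0.056 ]
x+ y+ [0.5062 0.3114 0.056 ]
x- y- [0.4275 0.2634 0.056 ]
x- y+ [0.4262 0.3074 0.056 ]
caliper
TR [0.5242 0.2568 0.038 ]
TL [0.5226 0.3155 0.038 ]
BR [0.4062 0.2527 0.038 ]
T in right [0.5085 0.2633 0.038 ]
B in right [0.4198 0.2594 0.038 ]
ctT out [0.4973 0.2632 0.036 ]
ctB [0.4328 0.2606 0.036 ]
sc x- out y- [0.4051 0.2565 0.038 ]
sc x- out y+ [0.4011 0.3135 0.038 ]
sc x+ out y+ [0.5212 0.3197 0.038 ]
sc x+ out y- [0.5244 0.2606 0.038 ]
sc x+ in y- [0.5095 0.2634 0.038 ]
sc x+ in y+ [0.5088 0.3181 0.038 ]
sc x- in y- [0.4204 0.2583 0.038 ]
```

The pad is parallel with the caliper and centred in y. It sits about 3.3 mm too far in +x, so I correct that.

>>> carry_out:
  moves: [0,0,0,0.2,0,0,0,0,0.33,0,0,0,0,0.33,0,0,0.5,0,0.33,0,0,0.8,0,0.33,0,0,0.8,0,0.33,0,0,0.8,0,0.33,0,0,0.8,0,0.33,0]

```text
time: 22.32
tool_pos: [0.4611, 0.2848, 0.0524]
tool_rot: [-0.013, -0.707, -0.013, 0.707]
contact_force: [-0.1, -0.1, -1.5]
gripper_width: 0.447
```

```bash
python3 -c "
from h import *
go([.4623,.2852,.0332],91.9)
im=imaging.grab_frame('top'); crop(im,130,255,90,110,7,'pics/r1.png')
sc=imaging.grab_frame('scene'); crop(sc,280,145,100,80,8,'pics/r2.png')
go([.4623,.2852,.0332],91.9)"
```

```text
t 22.32 pos [0.4611 0.2848 0.0524] yaw -87.95 tilt [-4.e-04 -2.e-04 -1.e+00] F [-0.1 -0.1 -1.5] w 0.447 j6 1.95
delta cm [ 1.92 -0.04 -0.12] twist 0.003
t 22.42 pos [0.4613 0.2849 0.0527] yaw -87.95 tilt [ 1.e-04  1.e-04 -1.e+00] F [ 0.6 -0.6 -1.7] w 0.444 j6 1.95
delta cm [ 1.95 -0.03 -0.1 ] twist 0.003
```

View pics/r1.png

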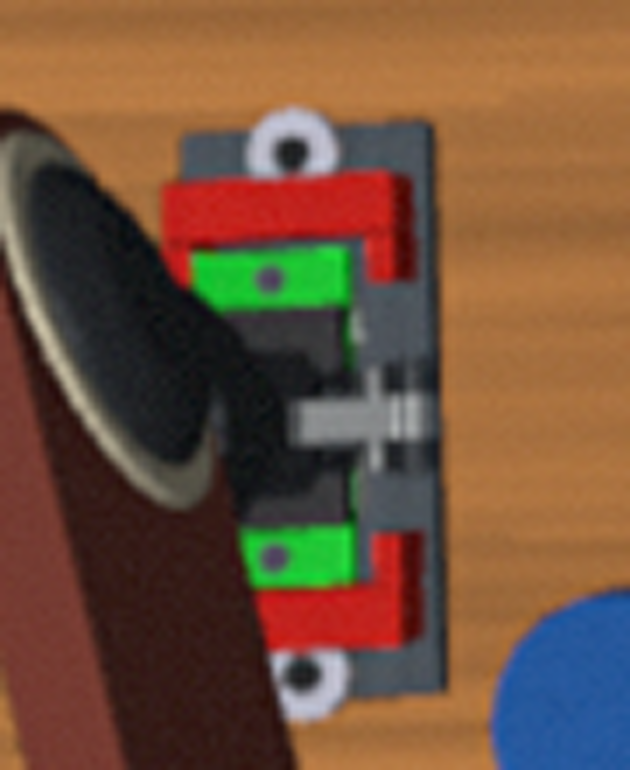

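View pics/r2.png

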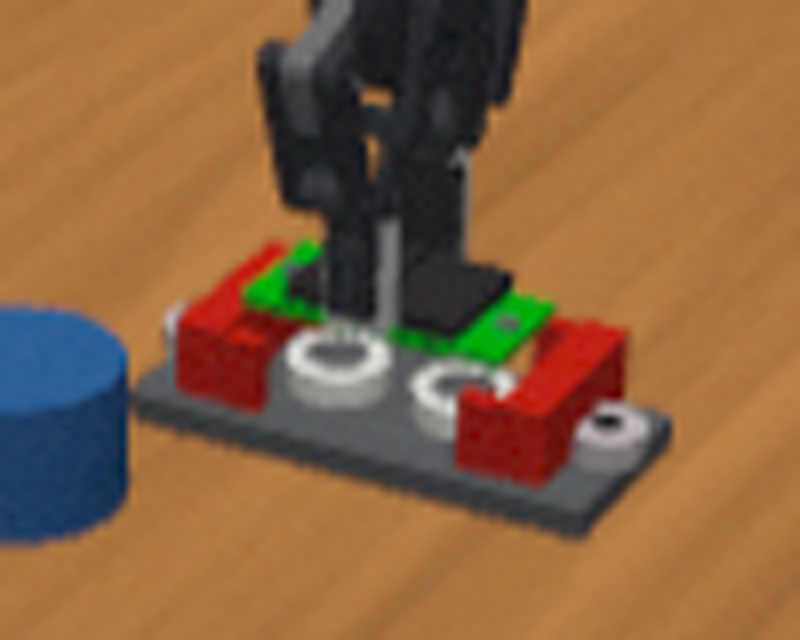

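```bash
python3 -c "
from h import *
q=lambda X,Y:(130+(X+.5)/7-.5,255+(Y+.5)/7-.5)
s=lambda X,Y:(280+(X+.5)/8-.5,145+(Y+.5)/8-.5)
for n,v in {'r1':(270,279),'r2':(275,558),'TR':(351,245),'BR':(357,582),'TL':(191,253)}.items(): print(n,cast('top',q(*v),.0463).round(4))
for n,v in {'x+ end y-':(500,363),'x+ y+':(556,302),'x- y-':(243,300),'x- y+':(312,242)}.items(): print(n,cast('scene',s(*v),.0463).round(4))
"
```

```text
r1 [0.4977 0.2851 0.0463]
r2 [0.4277 0.2828 0.0463]
TR [0.506  0.2646 0.0463]
BR [0.4214 0.262  0.0463]
TL [0.5047 0.3054 0.0463]
x+ end y- [0.5053 0.2675 0.0463]
x+ y+ [0.5019 0.31   0.0463]
x- y- [0.4226 0.2632 0.0463]
x- y+ [0.4212 0.3069 0.0463]
```

>>> carry_out:
  moves: [0,0,-0.04,-0.08,0,0,0.3,-0.04,-0.08,0,0,0.7,-0.04,-0.08,0,0,1,-0.04,-0.08,0,0,1.2,-0.04,-0.08,0,0,1.2,-0.04,-0.08,0]

```text
time: 22.92
tool_pos: [0.4614, 0.285, 0.0396]
tool_rot: [-0.013, -0.706, -0.012, 0.708]
contact_force: [0.8, -0.2, -1.6]
gripper_width: 0.442
```

```bash
python3 -c "
from h import *
go([.4623,.2852,.0332],91.9)
im=imaging.grab_frame('top'); crop(im,130,255,90,110,7,'pics/s1.png')
"
```

```text
t 22.92 pos [0.4614 0.285  0.0396] yaw -87.95 tilt [-1.5e-03 -7.0e-04 -1.0e+00] F [ 0.8 -0.2 -1.6] w 0.442 j6 1.95
delta cm [ 0.64 -0.02 -0.09] twist 0.003
```

View pics/s1.png

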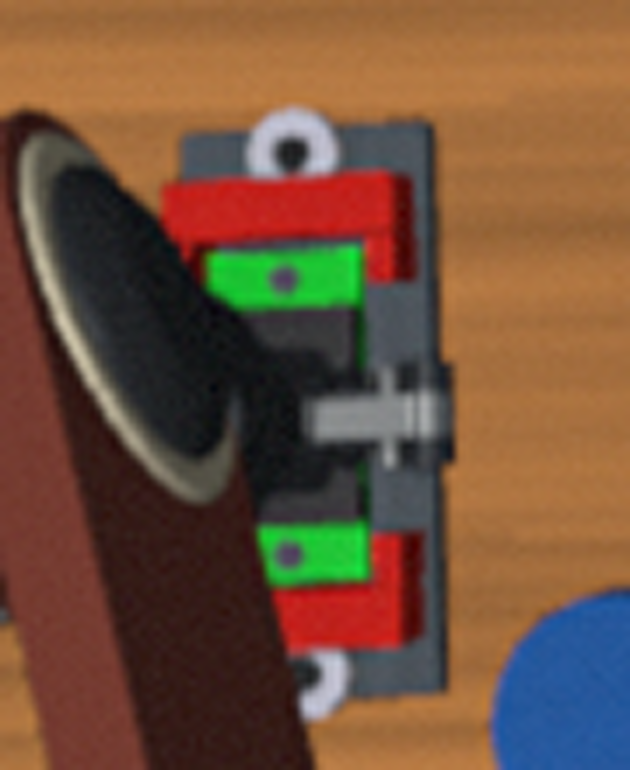

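The pad is now between the abutments with clearance all round and no contact force. I lower it the last 6 mm gently.

>>> carry_out:
  moves: [0,0.2,-0.02,-0.05,0,0,0.4,-0.02,-0.05,0,0,0.5,-0.02,-0.05,0,0,0.55,-0.02,-0.05,0,0,0.6,-0.02,-0.05,0,0,0.6,-0.02,-0.05,0]

```text
time: 23.47
tool_pos: [0.4625, 0.2854, 0.0345]
tool_rot: [-0.013, -0.707, -0.013, 0.707]
contact_force: [-1.1, 0.7, -1.7]
gripper_width: 0.446
```

>>> carry_out:
  moves: [0,0.05,0,0,0,0,0.1,0,0,0,0,0.1,0,0,0,0,0.1,0,0,0]

```text
time: 23.8
tool_pos: [0.4625, 0.2855, 0.0336]
tool_rot: [0.013, 0.707, 0.013, -0.707]
contact_force: [0.9, 0.4, -1.7]
gripper_width: 0.444
```

>>> carry_out:
  moves: [0,0.05,0,0,0,0,0.1,0,0,0,0,0.1,0,0,0,0,0.1,0,0,0]

```text
time: 24.13
tool_pos: [0.4626, 0.2855, 0.0332]
tool_rot: [0.013, 0.707, 0.013, -0.707]
contact_force: [-2.2, -1.9, 4.2]
gripper_width: 0.444
```

```bash
python3 -c "
from h import *
go([.4623,.2852,.0332],91.9)
im=imaging.grab_frame('top'); crop(im,130,255,90,110,7,'pics/t1.png')
sc=imaging.grab_frame('scene'); crop(sc,280,145,100,80,8,'pics/t2.png')
"
```

```text
t 24.13 pos [0.4626 0.2855 0.0332] yaw -87.95 tilt [ 0.e+00 -1.e-04 -1.e+00] F [-2.2 -1.9  4.2] w 0.444 j6 1.95
delta cm [-0.    0.03  0.03] twist 0.003
```

View pics/t2.png

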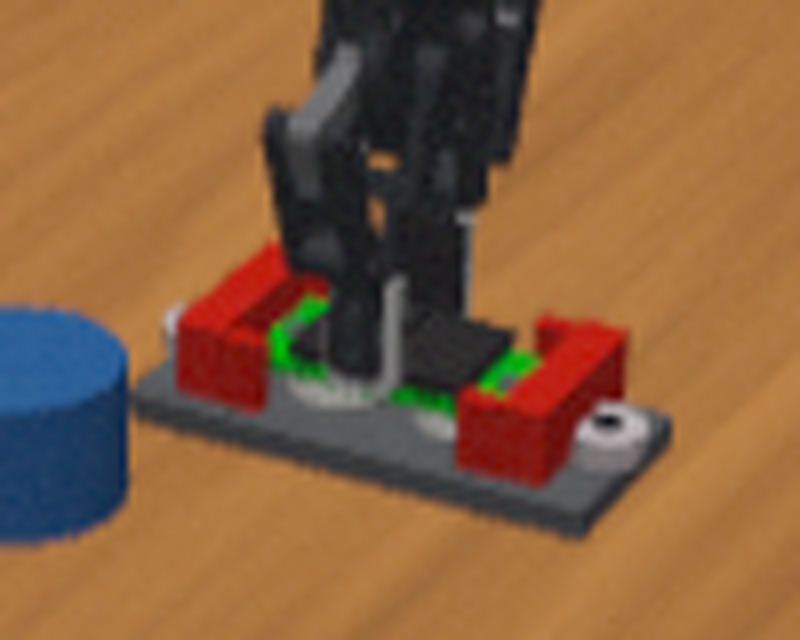

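Contact came at exactly the predicted height (TCP z 0.0332, 4 N), so the pad is resting on both pistons. I release and retreat.

>>> carry_out:
  moves: [0.7,0,0,0,0,0.7,0,0,0,0,0.7,0,0,0,0,0.7,0,0,0,0,0.7,-3,0,0,0,0.7,-6,0,0,0,0.7,-10,0,0,0,0.7,-14,0,0,0,0.7,-14,0,4,0,0.7,-14,0,8,0,0.7,-14,0,12,0,0.7,-14,0,12,0]

```text
time: 25.23
tool_pos: [0.3367, 0.2803, 0.1705]
tool_rot: [-0.014, -0.705, -0.013, 0.708]
contact_force: [0.5, -0.8, -0.5]
gripper_width: 0.699
```

>>> carry_out:
  moves: [0.7,0,-15,-3,0,0.7,0,-15,-3,0,0.7,0,-15,-3,0,0.7,0,-15,-3,0,0.7,0,-15,-3,0]

```text
time: 25.65
tool_pos: [0.3677, 0.4363, 0.1724]
tool_rot: [0.013, 0.707, 0.014, -0.707]
contact_force: [0.3, -1.2, 0.8]
gripper_width: 0.703
```

```bash
python3 -c "
from h import *
go([.4623,.2852,.0332],91.9)
im=imaging.grab_frame('top'); crop(im,130,255,90,110,7,'pics/u1.png');cv2.imwrite('pics/u0.png',im[:,:,::-1])
sc=imaging.grab_frame('scene'); crop(sc,280,145,100,80,8,'pics/u2.png')
"
```

```text
t 25.65 pos [0.3677 0.4363 0.1724] yaw -87.77 tilt [ 5.0e-04  1.9e-03 -1.0e+00] F [ 0.3 -1.2  0.8] w 0.703 j6 2.27
delta cm [13.89 15.49 -8.86] twist 0.006
```

View pics/u1.png

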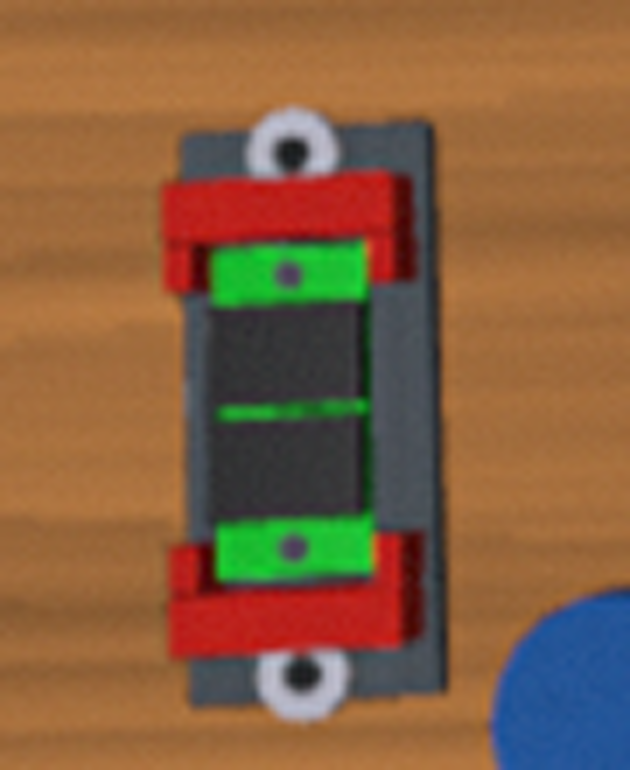

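View pics/u2.png

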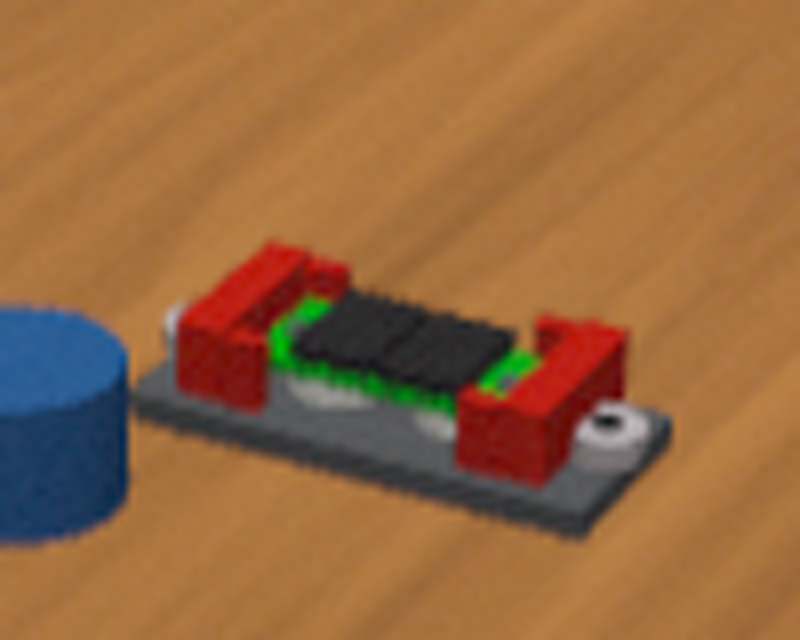

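View pics/u0.png

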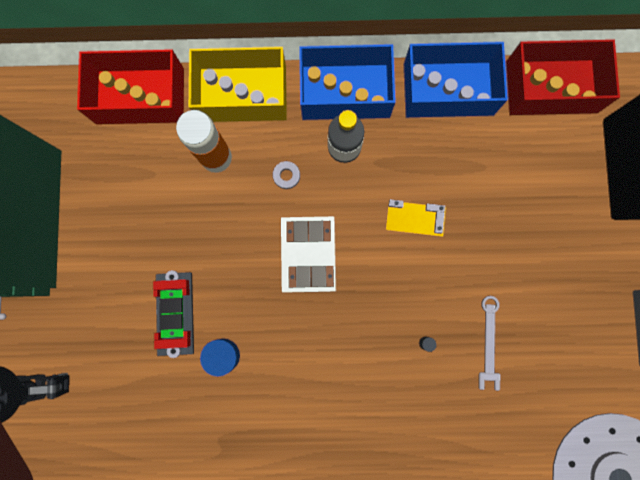

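The pad lies flat in the seat with its lining up: its rivets are at u1 (290,274) and (294,548), between both abutments. The worn pads and bystanders haven't moved, and the gripper is clear. I let the arm settle, then hand in.

>>> carry_out:
  moves: [0.7,0,0,0,0,0.7,0,0,0,0,0.7,0,0,0,0,0.7,0,0,0,0]

```text
time: 26.08
tool_pos: [0.3673, 0.4314, 0.1728]
tool_rot: [0.012, 0.707, 0.012, -0.707]
contact_force: [0.4, -0.9, -0.3]
gripper_width: 0.698
```

```bash
python3 -c "
from h import *
print(workorder.job_done())"
```

```text
the job is handed in; nothing more can be done
None
```

The new pad is in the caliper, lining up and flat on both pistons. I handed the job in at about 26 s of the 62 s limit, and no verdict was reported.

- **What I did:** I pushed the pad out of the row by its end with closed fingers. I then gripped it and slid it flat into the corner stop against both fences, and let go. A light fingertip push on its end and side (about 7 N each) moved it no further. Then I gripped it across the middle, lifted it, lowered it into the seat and released it there.
- **Corner check:** the pictures before and after that firming push looked the same. The pad's edges measured within about 1 mm of fully home, so flushness rests on that and the force rise, not on a finer measurement.
- **Seat check:** the pad touched at tool height 0.0332 m with 4 N, exactly the height expected for resting on the pistons. The last pictures show it flat between both abutments.
- **Everything else:** the worn pads and bystanders look unmoved in the last picture, and the gripper is well clear.
- **Disagreements:** the two cameras differed by about 3 mm in absolute y at the caliper. I centred the pad using offsets measured within each view. While dragging into the corner the tool pressed down with up to about 20 N, which I eased off.

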